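Refill the dehumidifier with the drop cup

ROBOT

A 7-joint arm with a two-finger parallel gripper is mounted at the origin on the work surface. World frame = base frame: x ahead of the robot, y to its left, z up, the work surface at z = 0. Lengths are in mm, angles in rad, forces in N, time in s.
With the tool pointing down it reaches from about 400 to 850 mm from the base axis. Payload 4.5 kg.
Tool frame: the origin (TCP) lies midway between the tips of the shut fingers; the grasp point (between the pads) lies ctrl.hold_point_z behind it (ctrl.hold_point_z is the distance from the TCP to the grasp point, in mm); z points along the fingers, x is the direction in which the jaws open and shut, and the axes are right-handed (so a half turn about z gives the same grasp; the last joint's range is limited). The gripper opens to 85 mm and grips with 20 to 120 N. Pads are 22 mm wide; open, the fingers measure 114 mm over their backs; the gripper's body (76 mm by 85 mm) begins 54 mm behind the grasp point. The pads swing forward as they close: fully open they stand 13 mm farther back than shut.
Start: joints at [-1.101, 0.689, -0.195, 1.565, 0.157, 0.902, -0.215], TCP at [263.819, 566.616, 231.317] pointing down, gripper open.
Joint ranges: [-3.01, 3.01], [-0.46, 2.08], [-1.47, 1.51], [0.13, 2.56], [-1, 4.14], [0.04, 2.09], [-2.66, 2.66]. Speed limits (rad/s): [2.57, 2.57, 3.14, 3.14, 3.14, 3.14, 3.14].

INTERFACE

Orientations are given as a unit quaternion [w, x, y, z].
In Python, from rig import ctrl gives the robot as it stands. The module is installed in compiled form; this text tells all that it offers.
- The arm moves only by the shell command python3 -m creep 'ROWS' [OPENING] [FORCE]. ROWS is JSON, a list of rows, each a list of 6 numbers: the shift along the tool's x, y, z in m, then the turn, a rotation vector about the tool's x, y, z in rad. In form: [[x, y, z, rx, ry, rz], ...]. A call has 1 to 10 rows; each row is the pose to reach, as a shift and turn from the pose commanded when the call began, along the tool's axes at that moment; what a row does not reach only later rows make up. A row lasts 1/8 s, in which the tool goes at most 62.5 mm and 10.7 degrees, less where a joint would pass 70% of its speed; a pose out of reach is approached as far as the arm can. A call with a gripper value outside its range is refused whole. OPENING is the opening in per cent of the stroke, from 0 (shut) to 100 (fully open), set as the call begins (- or left out, the last holds). The fingers move at their own pace and stop on an object; FORCE is the grip in N (left out, the last holds). Time passes only in rows, so rows that repeat a pose let the fingers close. It gives the time, the measured TCP pose, the force and the opening at its end, in the units of the state.
- ctrl.get_state(): the state, without advancing time (a new reading comes with each control period).
- ctrl.camera(name): name is "scene" or "top" or "wrist"; returns the picture (480x640x3 uint8, red, green, blue); there is no depth.
- ctrl.camera_model(name): a dict with "intrinsics" (3x3 intrinsics, pixels), "extrinsics" (4x4, takes a point from camera to world coordinates); the wrist camera has in their place "hand_eye" (4x4, takes a point from camera to tool coordinates, whose origin is the TCP and whose axes are the tool frame's). Camera axes: x right, y up, looking along -z (the intrinsics and any distortion apply to the point x, -y, -z); pixel columns grow to the right and rows downward; lengths in mm; the calibration is good to about 2 mm. A picture is of the moment at which its call begins: read the wrist's pose just before it. camera_model takes no time and is no camera call.
- ctrl.sign_off(): hands the job in, once; it reports no verdict.
The state is a dict: "time": time; "q": joint angles; "joint_vel": joint speeds; "tau": joint torques, N m; "eef_pos": TCP position; "ee_rot": TCP orientation; "force": force on the tool from outside, world axes, zero at the start; "moment": the same for the moment, N m; "grip_width": opening from 0.0 (shut) to 1.0 (fully open).
Only numpy, scipy, OpenCV 4.12 (cv2) and the standard library are available. Lean on these libraries where they do the work, as an engineer would, in place of code of your own. Each camera call takes 0.05 s, during which the arm holds its last target.

TASK

Refill the mini dehumidifier: first slide the door on its top fully open, put every desiccant cartridge from the bamboo tray into the drop cup, then hold the cup by its handle over the open hopper and lower it so that the orange post presses its release tab, the bottom swings open and all the cartridges fall in. Afterwards hang the empty cup by its side lip on the upper bar of the towel rail so that it stays hanging there, and slide the door fully shut. Leave the soap dish, the pill tin and the purple clip where they are.

Things in the scene. Friction and masses are not known exactly. Their poses are not given: they have to be found in the camera images.
- dehumidifier: White box, fixed, 190 (its x) x 280 (y) x 135 mm high; origin at the centre of its underside. The hopper is a straight-walled well in its right (-y) half: mouth from x -58 to +82 and y -130 to -14 mm in its frame, open at the top (z 135), floor at z 8.
- hopper_mouth (a point): Centre of the hopper mouth, level with the dehumidifier's top face (x 12, y -72, z 135 mm in its frame). Axes as the dehumidifier.
- release_post (a point): Top of the fixed orange release post in front of the mouth: 58 mm above the dehumidifier's top face, at x -66, y -72 mm in its frame, so 78 mm from the mouth's centre towards -x. 10 mm deep, 30 mm wide along y, top rounded (radius 6 mm).
- door (a joint): Sliding door on the dehumidifier's top, in m: 0 = shut (covers the mouth), grows as it slides along the dehumidifier's +y to 0.126 = fully open (mouth clear, door over the left half). Friction about 1.5 N; stays where it is left. The plate is 148 x 124 x 6 mm, its top 7 mm above the top face.
- door_grip (a point): Point on the door's dark grip, which stands upright in the middle of the door: 44 mm along the dehumidifier's x, 14 mm thick along y, rising 31 mm above the door plate (top at dehumidifier z 174 mm). The point is 12 mm below its top; it moves with the door. Pinch across its 14 mm (along y) and slide.
- cup: Blue drop cup, loose, 0.23 kg, standing at the start; origin at the centre of its underside, z up. Open-topped box 104 (its x) x 96 (y) mm outside, walls 4 mm, rim at z 86, well 96 x 88 mm, orange hinged bottom (top face at z 28). All walls but the handle end's run down to z 0. Handle on the -x end, hanging lip on the -y side, release tab under the handle. Used over the hopper with its axes the same way round as the dehumidifier's.
- cup_handle (a point): Point in the upright blade of the cup's handle, 18 mm below its top (cup x -55, y 0, z 130 mm). The blade is 10 mm thick along the cup's x, 46 mm wide along y, rises from the rim to z 148. Pinch it firmly across its thickness (fingers closing along the cup's x). Axes as the cup.
- cup_lip (a point): Middle of the throat under the hanging lip (cup x 0, y -60, z 82 mm, level with the lip's underside); this comes to rest on the bar. The lip is 80 mm long along x, reaches from the wall (y -48) out to y -76 and turns down at its outer edge (y -72 to -76, to z 60, then a 12 mm flared tip to z 50, y -82): a throat 24 mm wide, open downwards.
- release_tab (a point): Point on the underside of the orange release tab: cup x -78, y 0, z 6 mm with the bottom closed. The tab is 30 mm wide, juts from the hinge (cup x -48, z 26) to x -84, drooping 30 degrees. With the cup centred over the hopper mouth the post is right below it; lowering 39 mm further after they meet opens the bottom about 1.15 rad (8 to 15 N).
- flap (a joint): Swing of the cup's hinged bottom, rad: 0 = closed (held by a spring of about 0.22 N m that stiffens by 0.1 N m/rad), grows as its +x edge swings down, to 1.3. The hinge is at the handle end; the bottom is 96 mm long, so its edge hangs up to 95 mm below the hinge. Pushing the tab up opens it; it swings shut, damped, when the tab is freed: lower and raise the cup slowly.
- rail: Fixed towel-rail stand; origin at the centre of its foot, on the work surface, foot 180 x 80 x 10 mm. Two bars along its x from -75 to +75 mm, 10 mm thick: the upper at y 0, z 112 (top at 117), the lower at y +5, z 52, which steadies the wall of what hangs above. Posts at x +-75, 122 mm high.
- rail_bar (a point): Middle of the upper bar, on its top line (rail x 0, y 0, z 117 mm). Axes as the rail. The cup hangs on the +y side, its x along the rail's x; lower it with the bar 62 mm from the cup's middle plane (4 mm of play either way: lip on one side, lower bar on the other). Hung, its underside is 35 mm above the work surface; it leans up to 0.2 rad when let go.
- tray: Fixed bamboo tray, 250 (its x) x 120 x 10 mm, floor at z 4 mm, rim 4 mm wide and 6 mm above the floor; origin at the centre of its underside.
- soap_dish: White ceramic soap dish with a bar of soap, 120 x 85 x 24 mm; bystander.
- pill_tin: Steel pill tin, 90 x 60 x 22 mm; bystander.
- clip: Purple plastic clip, 80 x 18 x 17 mm; bystander.
- cartridge0: Desiccant cartridge, loose: white block with green ends, 64 (its x) x 28 (y) x 24 mm high, 35 g; origin at the centre of its underside. Starts flat on the tray floor; may be absent. Pinch across its 28 mm.
- cartridge1: Desiccant cartridge, loose: white block with green ends, 64 (its x) x 28 (y) x 24 mm high, 35 g; origin at the centre of its underside. Starts flat on the tray floor; may be absent. Pinch across its 28 mm.
- cartridge2: Desiccant cartridge, loose: white block with green ends, 64 (its x) x 28 (y) x 24 mm high, 35 g; origin at the centre of its underside. Starts flat on the tray floor; may be absent. Pinch across its 28 mm.
There are look-alikes about, which are no part of the job. Leave any pink look-alike of the cartridge2 alone.

How it is judged (in metres and radians):
On the way, in this order (a step that is already met when the one before it is completed fails the run):
1. the door is slid fully open (within 8 mm of its stop) (value of joint door above 0.118 m), for 0.1 s.
2. every cartridge lies in the drop cup, the cup upright (x of cartridge0 in the frame of cup between -0.054 and 0.054 m and y of cartridge0 in the frame of cup between -0.05 and 0.05 m and z of cartridge0 in the frame of cup between 0.015 and 0.086 m and x of cartridge1 in the frame of cup between -0.054 and 0.054 m and y of cartridge1 in the frame of cup between -0.05 and 0.05 m and z of cartridge1 in the frame of cup between 0.015 and 0.086 m and x of cartridge2 in the frame of cup between -0.054 and 0.054 m and y of cartridge2 in the frame of cup between -0.05 and 0.05 m and z of cartridge2 in the frame of cup between 0.015 and 0.086 m and angle between cup's own z axis and vertical below 0.3 rad), for 0.2 s.
3. the cup is held over the hopper (middle within 35 mm of the mouth's) with its bottom swung open by at least 0.6 rad (horizontal distance between cup and hopper_mouth below 0.035 m and z of cup in the frame of dehumidifier above 0.115 m and contact force between the fingers and cup above 1 N and value of joint flap above 0.6 rad), for 0.05 s.
4. every cartridge lies inside the hopper (x of cartridge0 in the frame of dehumidifier between -0.062 and 0.086 m and y of cartridge0 in the frame of dehumidifier between -0.134 and -0.01 m and z of cartridge0 in the frame of dehumidifier between -0.005 and 0.12 m and x of cartridge1 in the frame of dehumidifier between -0.062 and 0.086 m and y of cartridge1 in the frame of dehumidifier between -0.134 and -0.01 m and z of cartridge1 in the frame of dehumidifier between -0.005 and 0.12 m and x of cartridge2 in the frame of dehumidifier between -0.062 and 0.086 m and y of cartridge2 in the frame of dehumidifier between -0.134 and -0.01 m and z of cartridge2 in the frame of dehumidifier between -0.005 and 0.12 m), for 0.1 s.
At the end, for the whole second after the job is handed in: Every cartridge lies inside the hopper below its mouth; the door is shut (within 6 mm); the cup hangs by its lip on the upper bar (bar in the throat, within 14 mm of its middle, lip resting on the bar, lip's middle within 40 mm of the bar's middle), bottom closed, tilted less than 0.26 rad, at rest (all of step 4 and value of joint door below 0.006 m and x of cup_lip in the frame of rail between -0.04 and 0.04 m and y of cup_lip in the frame of rail between -0.014 and 0.014 m and z of cup_lip in the frame of rail between 0.108 and 0.124 m and angle between cup's own z axis and vertical below 0.26 rad and contact force between cup and rail above 0.5 N and linear speed of cup below 0.03 m/s and angular speed of cup below 0.2 rad/s and value of joint flap below 0.15 rad); the robot touches nothing.
It fails at once if the soap dish is moved more than 30 mm or tipped (distance of soap_dish from where it was at the start of the episode above 0.03 m or angle between soap_dish's own z axis and vertical above 0.35 rad).
It fails at once if the pill tin is moved more than 30 mm or tipped (distance of pill_tin from where it was at the start of the episode above 0.03 m or angle between pill_tin's own z axis and vertical above 0.35 rad).
It fails at once if the purple clip is moved more than 30 mm or tipped (distance of clip from where it was at the start of the episode above 0.03 m or angle between clip's own z axis and vertical above 0.35 rad).
It fails at once if the drop cup is tipped over (more than 1 rad) (angle between cup's own z axis and vertical above 1 rad).
Of cartridge0, cartridge1, cartridge2 only 2 to 3 are there at a start; the rules pass over those that are not, and their reading is None.
At some moment in a run one of cartridge0, cartridge1, cartridge2 may be knocked a few centimetres aside while the robot is not near it.
It also fails if it takes over 208 s, if anything falls off the work surface, if the arm or the gripper's body presses on something with over 40 N, if the wrist force passes 120 N, or if a joint passes its speed limit or range.

## Working session

There is one attempt and no reset: what is moved stays moved. The work goes in short steps, Python scripts to look and compute and a shell command to move; the robot and the scene stay as the last step left them, time stands still between calls to the robot, and variables do not carry over. Pictures are saved under pics/ and viewed, and the job is handed in when it is done.

```bash
mkdir -p pics; ls
python3 - <<'E'
from rig import ctrl
import cv2,numpy as np
np.set_printoptions(precision=4,suppress=True)
s=ctrl.get_state();print(s);print(ctrl.hold_point_z)
for n in ("scene","top","wrist"):
    cv2.imwrite(f"pics/{n}0.png",cv2.cvtColor(ctrl.camera(n),cv2.COLOR_RGB2BGR))
    print(n,ctrl.camera_model(n))
E
```

```text
pics
{'time': 0.0, 'q': array([-1.1012,  0.69  , -0.1945,  1.5664,  0.1573,  0.9025, -0.2151]), 'joint_vel': array([ 0.0001, -0.001 , -0.0004,  0.0005,  0.0009, -0.0002,  0.0009]), 'tau': array([  0.0001, -53.9605,  -1.2668, -15.855 ,   0.0091,   0.0092,
         0.    ]), 'eef_pos': array([263.6   , 565.9442, 230.4727]), 'ee_rot': array([ 0.0006,  0.8432,  0.5376, -0.0008]), 'force': array([ 0.0137,  0.3391, -0.1671]), 'moment': array([ 0.0444,  0.0016, -0.0471]), 'grip_width': 1.000122630122199}
18.700000000000003
scene {'intrinsics': array([[491.2353,   0.    , 321.7829],
       [  0.    , 491.2353, 227.9164],
       [  0.    ,   0.    ,   1.    ]]), 'extrinsics': array([[  -0.0343,   -0.6707,    0.741 , 1363.3901],
       [   0.9993,   -0.0324,    0.017 ,   11.0007],
       [   0.0126,    0.741 ,    0.6713,  831.335 ],
       [   0.    ,    0.    ,    0.    ,    1.    ]])}
top {'intrinsics': array([[460.2473,   0.    , 319.4757],
       [  0.    , 460.2473, 238.5377],
       [  0.    ,   0.    ,   1.    ]]), 'extrinsics': array([[ -0.0086,   0.9921,  -0.1252, 508.063 ],
       [ -0.9994,  -0.0043,   0.0346,  -7.5925],
       [  0.0338,   0.1254,   0.9915, 950.4613],
       [  0.    ,   0.    ,   0.    ,   1.    ]])}
wrist {'intrinsics': array([[341.0734,   0.    , 317.8448],
       [  0.    , 341.0734, 234.0557],
       [  0.    ,   0.    ,   1.    ]]), 'hand_eye': array([[   1.    ,    0.0003,    0.0001,   -0.0909],
       [   0.0003,   -0.9596,   -0.2812,  -71.8703],
       [   0.0001,    0.2812,   -0.9596, -143.4636],
       [   0.    ,    0.    ,    0.    ,    1.    ]])}
```

View pics/scene0.png

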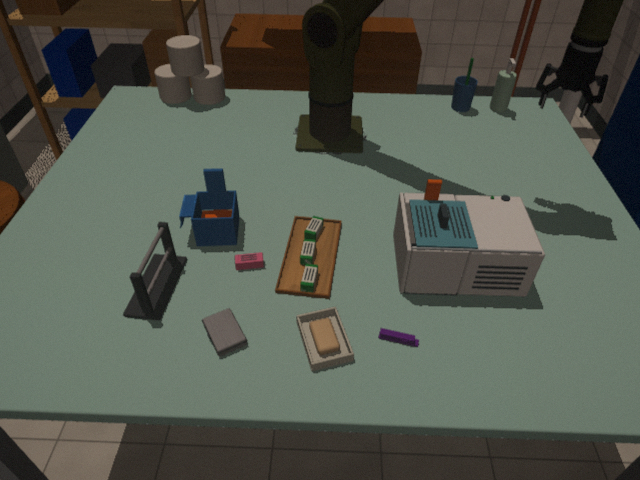

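View pics/top0.png

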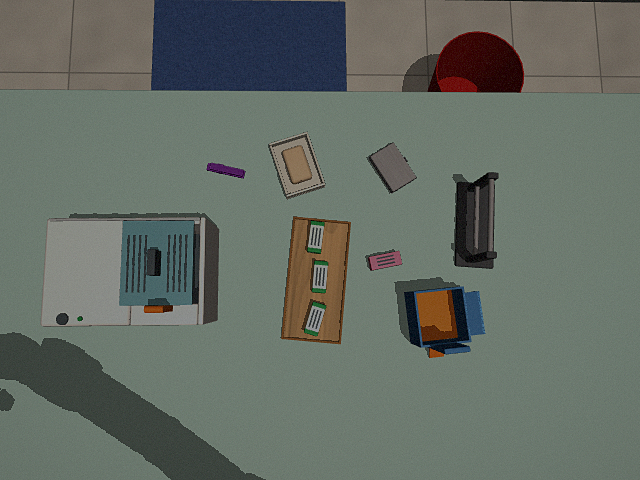

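View pics/wrist0.png

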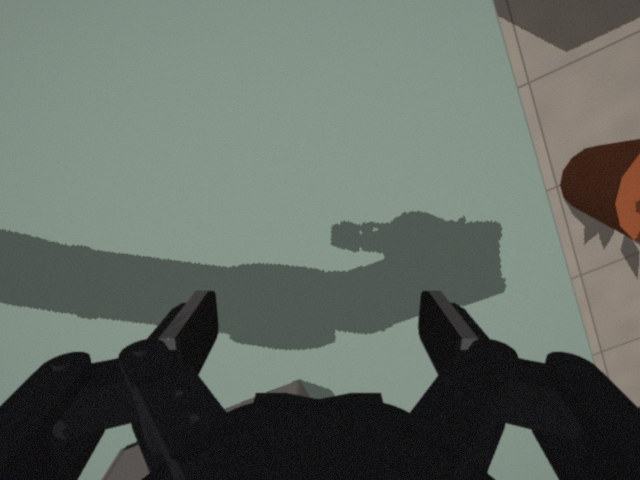

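```bash
cat > h.py <<'E'
import numpy as np,cv2
from rig import ctrl
from scipy.spatial.transform import Rotation as R
np.set_printoptions(precision=2,suppress=True)
def Rq(q): return R.from_quat([q[1],q[2],q[3],q[0]])
def cam(n):
    m=ctrl.camera_model(n);K=m["intrinsics"]
    if "extrinsics" in m: return K,m["extrinsics"]
    s=ctrl.get_state();T=np.eye(4);T[:3,:3]=Rq(s["ee_rot"]).as_matrix();T[:3,3]=s["eef_pos"]
    return K,T@m["hand_eye"]
def grab(n,f=None):
    c=cam(n);im=cv2.cvtColor(ctrl.camera(n),cv2.COLOR_RGB2BGR)
    if f: cv2.imwrite(f"pics/{f}.png",im)
    return im,c
def toplane(c,uv,z):
    K,T=c;uv=np.atleast_2d(uv).astype(float)
    d=np.c_[(uv[:,0]-K[0,2])/K[0,0],-(uv[:,1]-K[1,2])/K[1,1],-np.ones(len(uv))]@T[:3,:3].T
    return T[:3,3]+d*((z-T[2,3])/d[:,2])[:,None]
def proj(c,P):
    K,T=c;P=np.atleast_2d(P).astype(float);p=(P-T[:3,3])@T[:3,:3]
    return np.c_[K[0,0]*p[:,0]/-p[:,2]+K[0,2],-K[1,1]*p[:,1]/-p[:,2]+K[1,2]]
def tri(c1,uv1,c2,uv2):
    A=[];b=[]
    for (K,T),uv in ((c1,uv1),(c2,uv2)):
        d=T[:3,:3]@np.array([(uv[0]-K[0,2])/K[0,0],-(uv[1]-K[1,2])/K[1,1],-1]);d/=np.linalg.norm(d)
        M=np.eye(3)-np.outer(d,d);A.append(M);b.append(M@T[:3,3])
    return np.linalg.lstsq(np.vstack(A),np.hstack(b),rcond=None)[0]
def down(yaw):
    "tool z down; tool x axis at angle yaw in world xy"
    c,s=np.cos(yaw),np.sin(yaw)
    return R.from_matrix(np.array([[c,s,0],[s,-c,0],[0,0,-1]]))
def delta(p,yaw,p0=None,R0=None):
    s=ctrl.get_state();R0=R0 or Rq(s["ee_rot"]);p0=s["eef_pos"] if p0 is None else np.array(p0)
    d=R0.inv().apply(np.array(p)-p0)/1000
    a,b=down(yaw),down(yaw+np.pi)
    r=min([(R0.inv()*k).as_rotvec() for k in (a,b)],key=np.linalg.norm)
    print("shift m",np.round(d,4),"rot",np.round(r,4),"dist",np.linalg.norm(d).round(3))
def yaw(): 
    x=Rq(ctrl.get_state()["ee_rot"]).as_matrix()[:,0];return np.arctan2(x[1],x[0])
E
python3 - <<'E'
import cv2
im=cv2.imread('pics/top0.png')
cv2.imwrite('pics/c1.png',cv2.resize(im[205:340,30:230],None,fx=4,fy=4,interpolation=cv2.INTER_CUBIC))
cv2.imwrite('pics/c2.png',cv2.resize(im[160:365,365:515],None,fx=3.9,fy=2.9*1.345/1.345,interpolation=cv2.INTER_CUBIC)) if 0 else cv2.imwrite('pics/c2.png',cv2.resize(im[165:365,395:505],None,fx=3,fy=3,interpolation=cv2.INTER_CUBIC))
E
```

```text
(no output)
```

View pics/c1.png

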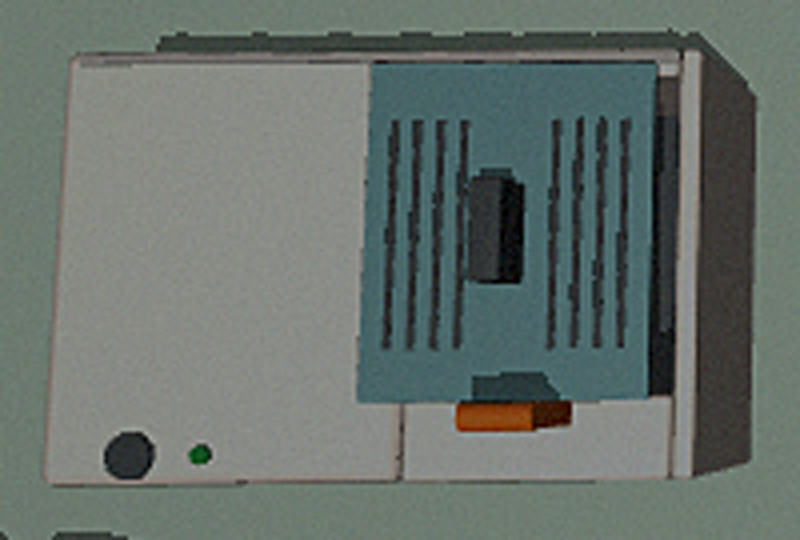

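View pics/c2.png

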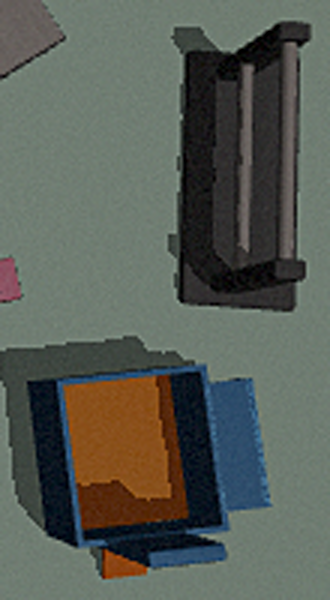

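Run:
```python
from h import *
c=cam("top")
f1=lambda a:np.array(a)/4+[30,205]; f2=lambda a:np.array(a)/3+[395,165]
P=toplane(c,f1([[75,55],[697,50],[692,478],[45,485]]),135)
print("box",P, P.mean(0));
print("sides",[np.linalg.norm(P[i]-P[(i+1)%4]) for i in range(4)])
d=(P[0]-P[1]+P[3]-P[2]);print("yaw y",np.arctan2(-d[0],d[1]))
d=(P[0]-P[3]+P[1]-P[2]);print("yaw x",np.arctan2(d[1],d[0]))
D=toplane(c,f1([[371,63],[657,66],[648,398],[357,403]]),142);print("door",D,D.mean(0))
print("grip top",toplane(c,f1([[471,178],[500,178],[496,283],[469,283]]),174))
C=toplane(c,f2([[57,381],[205,366],[228,530],[78,547]]),86);print("cup",C,C.mean(0),[np.linalg.norm(C[i]-C[(i+1)%4]) for i in range(4)])
for i,j in((3,0),(2,1)): d=C[j]-C[i];print(np.arctan2(d[1],d[0]))
for i,j in((1,0),(2,3)): d=C[j]-C[i];print(np.arctan2(-d[0],d[1]))
print("lip out",toplane(c,f2([[250,378],[271,506]]),84))
print("handle",toplane(c,f2([[150,557],[225,549]]),148))
print("upper",toplane(c,f2([[290,50],[285,260]]),112));print("lower",toplane(c,f2([[247,65],[243,255]]),52))
print("posttops",toplane(c,f2([[276,24],[310,24],[306,260],[270,278]]),122))
F=toplane(c,f2([[186,52],[180,300],[294,308]]),10);print("foot",F)
```

```text
box [[648.17 440.74 135.  ]
 [649.66 169.1  135.  ]
 [461.87 167.   135.  ]
 [461.82 441.44 135.  ]] [555.38 304.57 135.  ]
sides [np.float64(271.6509134019969), np.float64(187.80404824059246), np.float64(274.43426134167487), np.float64(186.35078929230738)]
yaw y 0.0028138752216446575
yaw x 0.0037381727318430485
door [[643.05 309.32 142.  ]
 [641.34 184.91 142.  ]
 [496.43 185.1  142.  ]
 [495.44 308.7  142.  ]] [569.07 247.01 142.  ]
grip top [[588.8  253.31 174.  ]
 [588.74 241.31 174.  ]
 [544.84 241.38 174.  ]
 [544.92 252.48 174.  ]]
cup [[ 515.11 -214.66   86.  ]
 [ 523.72 -308.89   86.  ]
 [ 422.37 -318.44   86.  ]
 [ 413.19 -224.21   86.  ]] [ 468.6  -266.55   86.  ] [np.float64(94.61669894093974), np.float64(101.80146263286815), np.float64(94.67471692721615), np.float64(102.37223055376597)]
0.09341935704352514
0.09398535958111774
0.0911012219193021
0.09713155127320931
lip out [[ 516.   -337.94   84.  ]
 [ 436.53 -347.05   84.  ]]
handle [[ 413.87 -250.11  148.  ]
 [ 417.83 -293.86  148.  ]]
upper [[ 720.88 -363.55  112.  ]
 [ 588.   -352.96  112.  ]]
lower [[ 725.76 -359.08   52.  ]
 [ 597.19 -349.69   52.  ]]
posttops [[ 734.96 -351.38  122.  ]
 [ 734.97 -372.91  122.  ]
 [ 586.97 -361.84  122.  ]
 [ 576.08 -338.96  122.  ]]
foot [[ 745.33 -332.45   10.  ]
 [ 570.44 -320.14   10.  ]
 [ 564.42 -399.42   10.  ]]
```

Run:
```python
from h import *
delta([567,247,240],np.pi/2)
```

```text
shift m [-0.16  0.41 -0.01] rot [-0.    0.   -0.44] dist 0.44
```

```bash
sed -i 's/print("shift m".*/print("shift m",*["%.4f"%v for v in d],"rot",*["%.4f"%v for v in r])/' h.py
python3 - <<'E'
from h import *
delta([567,247,240],np.pi/2)
E
python3 -m creep '[[-0.08,0.2,-0.005,0,0,-0.2],[-0.16,0.41,-0.01,0,0,-0.44],[-0.16,0.41,-0.01,0,0,-0.44],[-0.16,0.41,-0.01,0,0,-0.44],[-0.16,0.41,-0.01,0,0,-0.44],[-0.16,0.41,-0.01,0,0,-0.44],[-0.16,0.41,-0.01,0,0,-0.44],[-0.16,0.41,-0.01,0,0,-0.44],[-0.16,0.41,-0.01,0,0,-0.44],[-0.16,0.41,-0.01,0,0,-0.44]]' 100 40
python3 - <<'E'
from h import *
s=ctrl.get_state();print(s["time"],s["eef_pos"],yaw())
delta([567,247,240],np.pi/2)
grab("wrist","w1")
E
```

```text
shift m -0.1613 0.4097 -0.0091 rot -0.0002 0.0015 -0.4357
time: 1.4
eef_pos: [566.5, 250.5, 241.3]
ee_rot: [-0.001, 0.704, 0.71, 0.0]
force: [-0.7, 0.4, 0.1]
grip_width: 0.999
1.4 [566.49 250.54 241.3 ] 1.5783951008538206
shift m -0.0035 0.0005 0.0013 rot -0.0010 -0.0011 0.0076
```

View pics/w1.png

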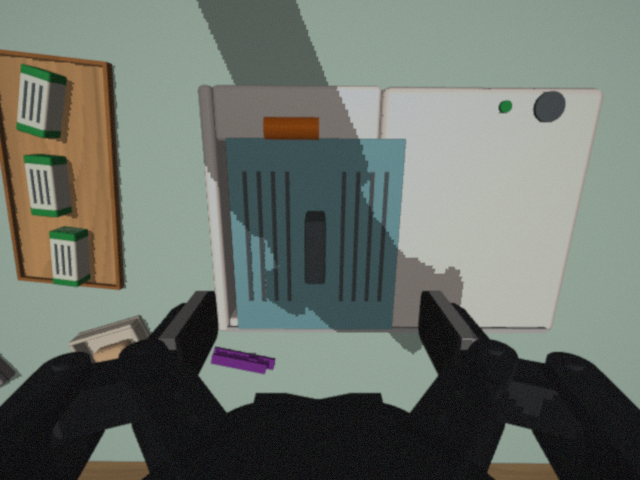

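Run:
```python
from h import *
c=cam("wrist")
print("grip",toplane(c,[[305,220],[326,220],[326,283],[305,283]],174))
print("door",toplane(c,[[227,139],[406,139],[393,329],[238,329]],142))
print("post",toplane(c,[[264,117],[319,117],[319,138],[264,138]],190))
print("box",toplane(c,[[201,88],[600,90],[551,328],[219,328]],135))
```

```text
grip [[547.15 242.34 174.  ]
 [547.06 255.7  174.  ]
 [590.65 256.32 174.  ]
 [590.75 242.2  174.  ]]
door [[498.29 187.86 142.  ]
 [497.39 310.64 142.  ]
 [645.2  311.95 142.  ]
 [646.08 186.79 142.  ]]
post [[485.99 220.93 190.  ]
 [485.77 250.68 190.  ]
 [496.7  250.77 190.  ]
 [496.92 220.52 190.  ]]
box [[465.18 170.68 135.  ]
 [464.42 441.69 135.  ]
 [647.66 444.86 135.  ]
 [649.61 169.26 135.  ]]
```

```bash
python3 - <<'E'
from h import *
delta([569,249,150],np.pi/2+.003)
E
python3 -m creep '[[-0.0015,0.003,0.03,0,0,0],[-0.0015,0.003,0.06,0,0,0],[-0.0015,0.003,0.091,0,0,0],[-0.0015,0.003,0.091,0,0,0],[-0.0015,0.003,0.091,0,0,0]]' 
python3 -m creep '[[0,0,0,0,0,0],[0,0,0,0,0,0],[0,0,0,0,0,0],[0,0,0,0,0,0],[0,0,0,0,0,0]]' 0 40
```

```text
shift m -0.0016 0.0025 0.0913 rot -0.0008 -0.0009 0.0047
time: 2.08
eef_pos: [571.2, 248.3, 151.5]
ee_rot: [0.0, 0.705, 0.709, 0.001]
force: [-0.2, 0.1, 0.6]
grip_width: 0.997
time: 2.7
eef_pos: [571.1, 247.2, 150.7]
ee_rot: [-0.0, 0.706, 0.708, 0.0]
force: [-0.4, 0.6, 3.8]
grip_width: 0.155
```

```bash
python3 -m creep '[[0.015,0,0,0,0,0],[0.03,0,0,0,0,0],[0.045,0,0,0,0,0],[0.06,0,0,0,0,0],[0.075,0,0,0,0,0],[0.09,0,0,0,0,0],[0.1,0,0,0,0,0],[0.108,0,0,0,0,0],[0.115,0,0,0,0,0],[0.116,0,0,0,0,0]]'
python3 -m creep '[[0,0,0,0,0,0],[0,0,0,0,0,0],[0,0,0,0,0,0]]'
```

```text
time: 3.95
eef_pos: [570.9, 361.7, 150.6]
ee_rot: [0.001, 0.706, 0.708, -0.001]
force: [-0.9, -6.1, 8.3]
grip_width: 0.157
time: 4.32
eef_pos: [570.9, 361.7, 150.7]
ee_rot: [0.001, 0.706, 0.708, -0.001]
force: [-0.4, -4.6, 8.1]
grip_width: 0.155
```

```bash
python3 -m creep '[[0.002,0,0,0,0,0],[0.004,0,0,0,0,0],[0.005,0,0,0,0,0],[0.005,0,0,0,0,0]]'
```

```text
time: 4.82
eef_pos: [570.9, 361.7, 150.6]
ee_rot: [0.003, 0.707, 0.708, -0.004]
force: [-4.2, -13.0, 13.8]
grip_width: 0.158
```

```bash
python3 -m creep '[[-0.004,0,0,0,0,0],[-0.004,0,0,0,0,0],[-0.004,0,0,0,0,0],[-0.004,0,0,0,0,0]]' 100
python3 -m creep '[[0,0,-0.05,0,0,0],[0,0,-0.1,0,0,0],[-0.1,0,-0.15,0,0,0],[-0.2,0,-0.15,0,0,0],[-0.345,0.08,-0.15,0,0,0],[-0.345,0.08,-0.15,0,0,0],[-0.345,0.08,-0.15,0,0,0],[-0.345,0.08,-0.15,0,0,0],[-0.345,0.08,-0.15,0,0,0],[-0.345,0.08,-0.15,0,0,0]]'
python3 - <<'E'
from h import *
grab("wrist","w2");grab("top","t2")
E
```

```text
time: 5.32
eef_pos: [570.2, 364.7, 150.1]
ee_rot: [-0.0, 0.705, 0.709, 0.0]
force: [-0.8, 0.1, -1.2]
grip_width: 0.983
time: 6.58
eef_pos: [651.8, 20.3, 300.1]
ee_rot: [-0.001, 0.705, 0.709, 0.0]
force: [-0.0, -0.2, 0.1]
grip_width: 1.005
```

View pics/w2.png

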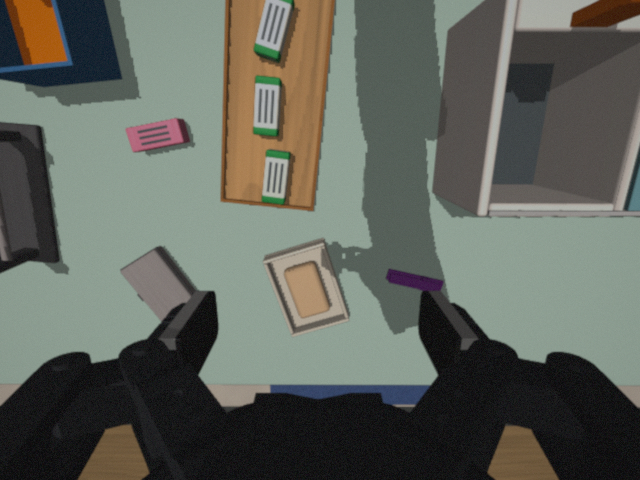

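View pics/t2.png

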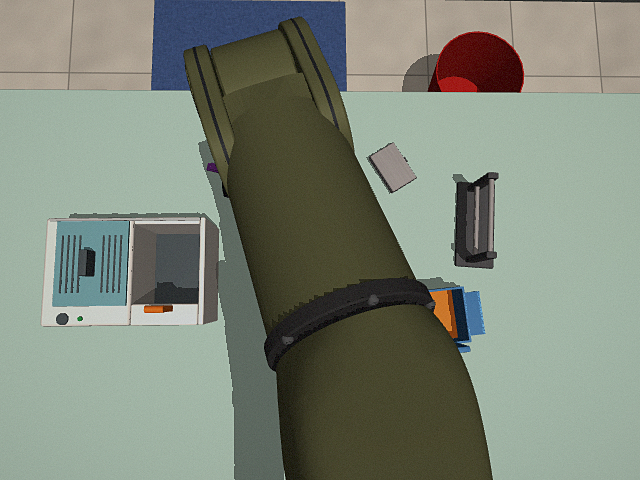

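```bash
cat > cart.py <<'E'
from h import *
def carts(im,c,z=28,lo=(35,120,40)):
    hsv=cv2.cvtColor(im,cv2.COLOR_BGR2HSV)
    g=cv2.inRange(hsv,(45,110,40),(85,255,255))
    w=cv2.inRange(hsv,(0,0,90),(180,70,255))
    out=[]
    n,l,st,ce=cv2.connectedComponentsWithStats(g)
    bl=[(st[i],ce[i]) for i in range(1,n) if st[i][4]>20]
    return bl,g
if __name__=="__main__":
    im=cv2.imread("pics/w2.png");c=cam("wrist")
    bl,g=carts(im,c)
    for s,e in bl: print(s,e,toplane(c,e,24))
    x0,y0=215,0
    cv2.imwrite("pics/c3.png",cv2.resize(im[0:215,215:345],None,fx=2.7,fy=2.7,interpolation=cv2.INTER_CUBIC))
E
python3 cart.py
```

```text
[283   0  11   6  27] [289.22   1.33] [[443.51  -9.98  24.  ]]
[254  44  26  17 214] [266.71  51.92] [[492.42 -35.74  24.  ]]
[255  76  26   9 168] [267.7   79.84] [[520.92 -35.63  24.  ]]
[254 128  25   8 150] [265.58 131.57] [[577.05 -40.04  24.  ]]
[266 150  24   9 148] [277.66 154.05] [[602.79 -26.48  24.  ]]
[262 196  23   9 127] [272.7  200.13] [[658.82 -34.11  24.  ]]
```

View pics/c3.png

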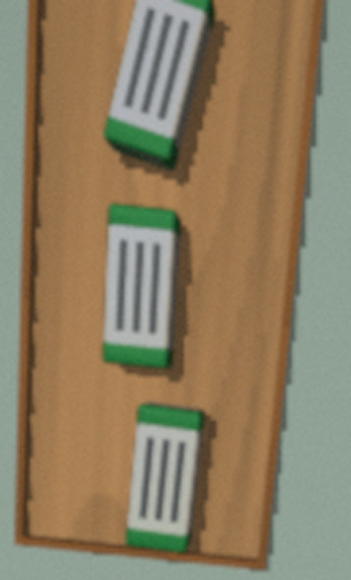

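Run:
```python
from h import *
c=cam("wrist");print(ctrl.get_state()["eef_pos"])
f=lambda a:np.array(a)/2.7+[215,0]
for q in ([[108,207],[178,210],[172,365],[103,362]],[[138,407],[203,411],[188,550],[126,543]]):
    P=toplane(c,f(q),28);d=P[2]+P[3]-P[0]-P[1];print(P,P.mean(0),"yaw",np.arctan2(d[1],d[0]),[np.linalg.norm(P[i]-P[(i+1)%4]) for i in range(4)])
P=toplane(c,f([[107,125],[135,0]]),28);d=P[0]-P[1];print("A left edge",P,np.arctan2(d[1],d[0]))
# top image
im=cv2.imread("pics/top0.png");hsv=cv2.cvtColor(im,cv2.COLOR_BGR2HSV)
g=cv2.inRange(hsv,(45,110,30),(85,255,255));g[:, :290]=0;g[:,360:]=0
n,l,st,ce=cv2.connectedComponentsWithStats(g);ct=cam("top")
for i in range(1,n):
    if st[i][4]>6: print(ce[i],toplane(ct,ce[i],28))
```

```text
[651.48  21.68 300.29]
[[518.31 -49.18  28.  ]
 [519.24 -20.2   28.  ]
 [581.02 -24.24  28.  ]
 [579.98 -54.1   28.  ]] [549.64 -36.93  28.  ] yaw -0.07245782505451552 [np.float64(28.99231747299023), np.float64(61.910354746868265), np.float64(29.87200437305568), np.float64(61.86976354707955)]
[[598.84 -39.61  28.  ]
 [600.35 -11.11  28.  ]
 [662.44 -18.96  28.  ]
 [659.39 -47.25  28.  ]] [630.26 -29.23  28.  ] yaw -0.12561734010457065 [np.float64(28.543589073637783), np.float64(62.589627850107675), np.float64(28.454745466292604), np.float64(61.027157716698355)]
A left edge [[487.81 -48.22  28.  ]
 [443.77 -35.28  28.  ]] -0.28584777802238664
[317.2  222.86] [[656.59 -35.42  28.  ]]
[313.7  250.02] [[601.24 -27.93  28.  ]]
[320.6  262.55] [[575.89 -41.6   28.  ]]
[318.45 290.21] [[520.71 -36.82  28.  ]]
[318.64 304.95] [[491.63 -36.96  28.  ]]
[310.62 332.08] [[438.87 -20.71  28.  ]]
```

Run:
```python
from h import *
delta([630,-30,80],np.pi/2-.127);delta([630,-30,6],np.pi/2-.127)
```

```text
shift m -0.0519 -0.0218 0.2202 rot -0.0005 -0.0015 0.1343
shift m -0.0520 -0.0217 0.2942 rot -0.0005 -0.0015 0.1343
```

```bash
python3 -m creep '[[-0.052,-0.022,0.06,0,0,0.134],[-0.052,-0.022,0.12,0,0,0.134],[-0.052,-0.022,0.18,0,0,0.134],[-0.052,-0.022,0.22,0,0,0.134],[-0.052,-0.022,0.22,0,0,0.134],[-0.052,-0.022,0.22,0,0,0.134]]' 70
python3 - <<'E'
from h import *
delta([630,-30,6],np.pi/2-.127)
grab("wrist","w3")
E
```

```text
time: 7.42
eef_pos: [631.7, -31.3, 82.3]
ee_rot: [0.001, 0.751, 0.66, 0.002]
force: [0.2, 0.7, 0.7]
grip_width: 0.699
shift m 0.0010 -0.0021 0.0763 rot 0.0032 -0.0013 -0.0013
```

View pics/w3.png

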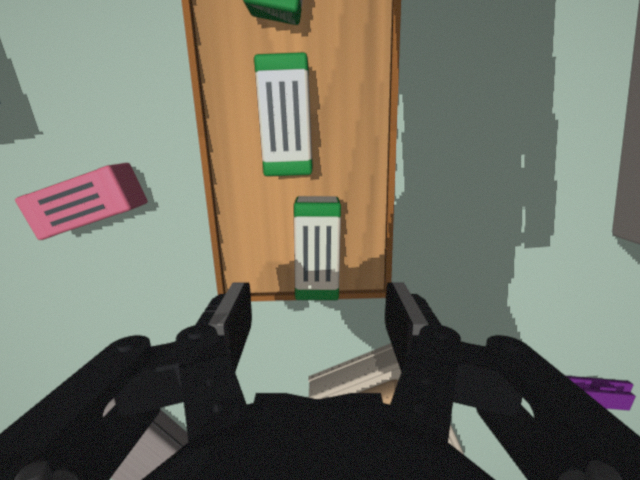

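```bash
python3 - <<'E'
from h import *
c=cam("wrist");P=toplane(c,[[294,205],[340,207],[339,297],[295,297]],28);print(P,P.mean(0))
E
python3 -m creep '[[0.001,-0.001,0.03,0,0,0],[0.001,-0.001,0.05,0,0,0],[0.001,-0.001,0.07,0,0,0],[0.001,-0.001,0.076,0,0,0],[0.001,-0.001,0.076,0,0,0]]'
python3 -m creep '[[0,0,0,0,0,0],[0,0,0,0,0,0],[0,0,0,0,0,0],[0,0,0,0,0,0]]' 0 30
```

```text
[[599.33 -41.49  28.  ]
 [604.04 -14.66  28.  ]
 [662.45 -21.79  28.  ]
 [658.81 -49.77  28.  ]] [631.16 -31.93  28.  ]
time: 8.1
eef_pos: [629.3, -31.6, 4.1]
ee_rot: [-0.0, 0.751, 0.66, -0.0]
force: [-0.3, -0.4, 0.0]
grip_width: 0.7
time: 8.6
eef_pos: [630.0, -31.5, 5.1]
ee_rot: [0.0, 0.751, 0.66, 0.001]
force: [-0.3, -0.5, 7.0]
grip_width: 0.319
```

```bash
python3 - <<'E'
from h import *
delta([560,-266,280],np.pi/2+.094)
E
python3 -m creep '[[0,0,-0.06,0,0,0],[0,0,-0.12,0,0,0],[0,0,-0.18,0,0,0.05]]'
python3 - <<'E'
from h import *
delta([560,-266,280],np.pi/2+.094)
E
```

```text
shift m -0.2415 -0.0386 -0.2750 rot 0.0016 -0.0001 -0.2238
time: 8.98
eef_pos: [628.7, -31.8, 185.7]
ee_rot: [-0.0, 0.768, 0.64, -0.0]
force: [1.2, 0.6, -0.4]
grip_width: 0.321
shift m -0.2428 -0.0255 -0.0943 rot -0.0011 -0.0002 -0.2750
```

```bash
python3 -m creep '[[-0.04,-0.005,-0.05,0,0,-0.1],[-0.242,-0.025,-0.094,0,0,-0.275],[-0.242,-0.025,-0.094,0,0,-0.275],[-0.242,-0.025,-0.094,0,0,-0.275],[-0.242,-0.025,-0.094,0,0,-0.275],[-0.242,-0.025,-0.094,0,0,-0.275],[-0.242,-0.025,-0.094,0,0,-0.275]]'
python3 - <<'E'
from h import *
grab("wrist","w4");print(ctrl.get_state()["eef_pos"],yaw())
E
```

```text
time: 9.85
eef_pos: [562.1, -262.1, 277.8]
ee_rot: [-0.001, 0.671, 0.741, 0.001]
force: [0.2, 0.5, -0.4]
grip_width: 0.321
[ 562.26 -261.87  277.86] 1.6705373000250106
```

View pics/w4.png

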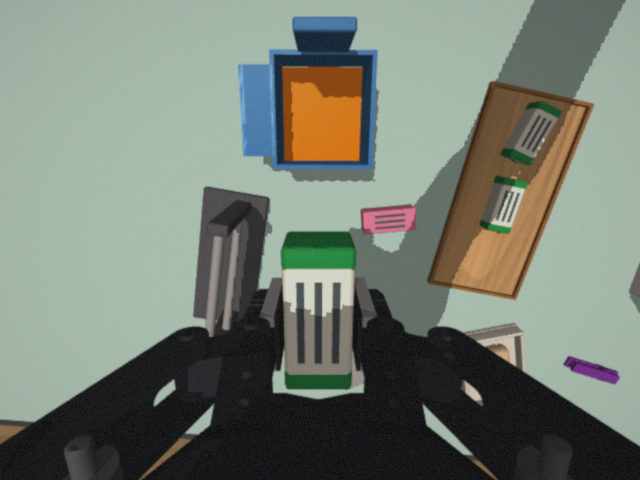

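Run:
```python
from h import *
c=cam("wrist")
im=cv2.imread("pics/w4.png");hsv=cv2.cvtColor(im,cv2.COLOR_BGR2HSV)
C=toplane(c,[[270.5,51],[377,50],[375,167],[273,168]],86);print("cup",C,C.mean(0),[np.linalg.norm(C[i]-C[(i+1)%4]) for i in range(4)])
d=C[2]+C[3]-C[0]-C[1];print("yaw",np.arctan2(d[1],d[0]))
print("handle",toplane(c,[[293,18],[357,18]],148))
print("lip",toplane(c,[[239,66],[243,155]],86))
cv2.imwrite("pics/c4.png",cv2.resize(im[180:345,185:285],None,fx=4,fy=3.6,interpolation=cv2.INTER_CUBIC))
```

```text
cup [[ 424.63 -317.19   86.  ]
 [ 414.44 -223.49   86.  ]
 [ 515.64 -210.34   86.  ]
 [ 526.39 -308.61   86.  ]] [ 470.27 -264.91   86.  ] [np.float64(94.24928288110596), np.float64(102.04969249220935), np.float64(98.84891279054379), np.float64(102.11977635611568)]
yaw 0.10668350227102216
handle [[ 414.38 -293.81  148.  ]
 [ 409.88 -248.95  148.  ]]
lip [[ 439.51 -344.5    86.  ]
 [ 516.96 -337.99   86.  ]]
```

View pics/c4.png

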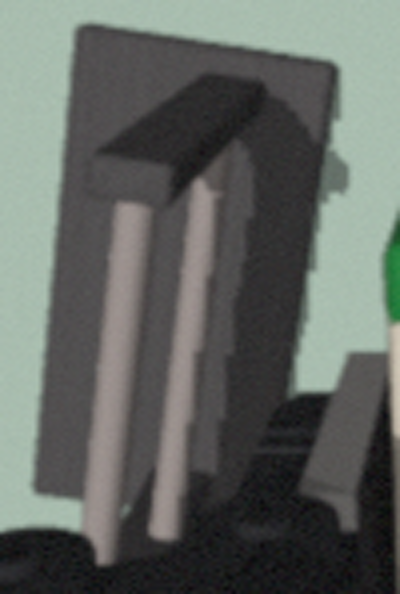

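```bash
cat >> h.py <<'E'
def cupt(lx,ly,z,cx=470,cy=-265,yw=.098):
    delta([cx+lx*np.cos(yw)-ly*np.sin(yw),cy+lx*np.sin(yw)+ly*np.cos(yw),z],np.pi/2+yw)
E
python3 - <<'E'
from h import *
cupt(10,12.5,120)
E
```

```text
shift m 0.0182 -0.0821 0.1579 rot 0.0001 -0.0024 0.0017
```

```bash
python3 -m creep '[[0.018,-0.05,0.02,0,0,0],[0.018,-0.082,0.07,0,0,0],[0.018,-0.082,0.12,0,0,0],[0.018,-0.082,0.158,0,0,0],[0.018,-0.082,0.158,0,0,0],[0.018,-0.082,0.158,0,0,0]]'
python3 - <<'E'
from h import *
cupt(10,12.5,46)
grab("wrist","w5")
E
```

```text
time: 10.65
eef_pos: [479.6, -254.1, 121.4]
ee_rot: [0.001, 0.672, 0.741, 0.001]
force: [-0.1, 0.2, 1.0]
grip_width: 0.322
shift m 0.0026 -0.0008 0.0754 rot 0.0020 0.0001 -0.0007
```

View pics/w5.png

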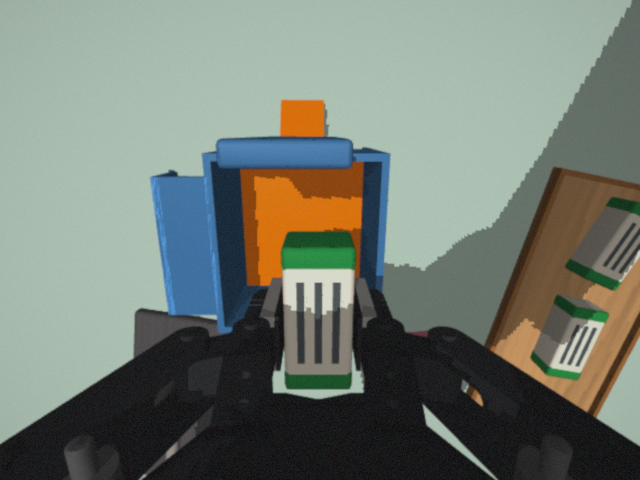

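Run:
```python
from h import *
c=cam("wrist");P=toplane(c,[[388.5,153],[384,290],[205,153],[218,330]],86);print(P)
for p in P:
    d=p[:2]-[470,-265];a=.098;print(d[0]*np.cos(a)+d[1]*np.sin(a),-d[0]*np.sin(a)+d[1]*np.cos(a))
print("handle")
P=toplane(c,[[217,143],[352,143]],148)
for p in P:
    d=p[:2]-[470,-265];a=.098;print(d[0]*np.cos(a)+d[1]*np.sin(a),-d[0]*np.sin(a)+d[1]*np.cos(a))
```

```text
[[ 414.07 -224.54   86.  ]
 [ 490.33 -215.23   86.  ]
 [ 423.11 -318.     86.  ]
 [ 525.88 -309.99   86.  ]]
-51.70314690926135 45.74127225919367
25.105529913317245 47.53846230152774
-51.85421329963621 -48.155591804143576
51.209378155930686 -50.240365293978726
handle
-58.43111255220892 -23.773755869706232
-58.357308296586886 21.03189946989042
```

```bash
sed -i 's/cy=-265/cy=-266/' h.py
python3 -m creep '[[0.001,-0.001,0.02,0,0,0],[0.001,-0.001,0.04,0,0,0],[0.001,-0.001,0.06,0,0,0],[0.001,-0.001,0.076,0,0,0],[0.001,-0.001,0.076,0,0,0],[0.001,-0.001,0.076,0,0,0]]'
python3 -m creep '[[0,0,0,0,0,0],[0,0,0,0,0,0],[0,0,0,0,0,0]]' 37
python3 -m creep '[[0,0,-0.05,0,0,0],[0,0,-0.1,0,0,0],[0,0,-0.15,0,0,0],[0,0.08,-0.2,0,0,0],[0,0.08,-0.2,0,0,0],[0,0.08,-0.2,0,0,0]]'
python3 - <<'E'
from h import *
grab("wrist","w6");print(ctrl.get_state()["eef_pos"],yaw())
E
```

```text
time: 11.45
eef_pos: [478.3, -254.4, 45.3]
ee_rot: [0.001, 0.673, 0.74, 0.001]
force: [0.0, -0.3, 3.6]
grip_width: 0.321
time: 11.82
eef_pos: [478.1, -254.6, 44.9]
ee_rot: [0.001, 0.673, 0.74, 0.001]
force: [0.8, -1.5, 6.2]
grip_width: 0.37
time: 12.58
eef_pos: [558.7, -245.3, 245.1]
ee_rot: [0.001, 0.672, 0.741, 0.001]
force: [-0.6, 0.6, -0.3]
grip_width: 0.368
[ 556.11 -245.99  243.67] 1.6671190170797412
```

View pics/w6.png

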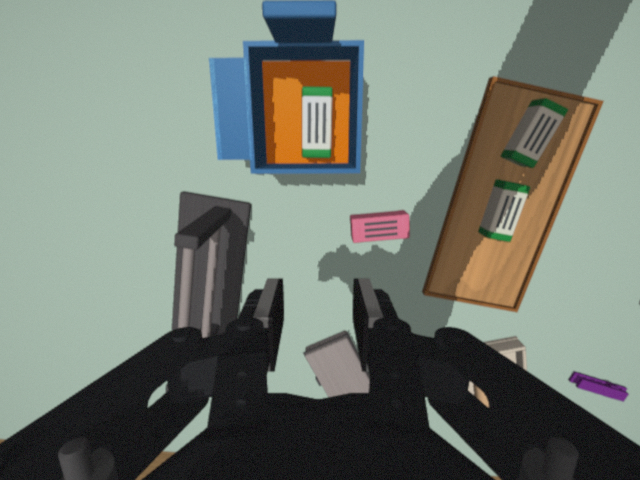

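Run:
```python
from h import *
c=cam("wrist")
C=toplane(c,[[244,42],[364,41],[361,173],[249,173]],86);print("cup",C.mean(0),[np.linalg.norm(C[i]-C[(i+1)%4]) for i in range(4)])
d=C[2]+C[3]-C[0]-C[1];print("yaw",np.arctan2(d[1],d[0]))
P=toplane(c,[[302,88],[332,88],[331,157],[302,157]],52);print(P)
for p in P:
    d=p[:2]-C.mean(0)[:2];a=.098;print(d[0]*np.cos(a)+d[1]*np.sin(a),-d[0]*np.sin(a)+d[1]*np.cos(a))
im=cv2.imread("pics/w6.png");hsv=cv2.cvtColor(im,cv2.COLOR_BGR2HSV)
g=cv2.inRange(hsv,(45,110,30),(85,255,255));g[:,:400]=0
n,l,st,ce=cv2.connectedComponentsWithStats(g)
for i in range(1,n):
    if st[i][4]>15: print(ce[i],toplane(c,ce[i],24))
```

```text
cup [ 466.7  -265.57   86.  ] [np.float64(94.8081117617813), np.float64(103.20227290656952), np.float64(97.92356620877727), np.float64(102.49891157033929)]
yaw 0.09335246987289393
[[ 445.58 -270.94   52.  ]
 [ 442.96 -243.76   52.  ]
 [ 504.08 -238.12   52.  ]
 [ 506.75 -265.85   52.  ]]
-21.545769053445014 -3.2827864293252196
-21.49264517253148 24.023108857532126
39.882264903262346 23.654476581238185
39.827260067612976 -4.200915785686032
[550.64 105.44] [[434.55 -23.74  24.  ]]
[519.   157.81] [[487.74 -41.91  24.  ]]
[512.14 185.93] [[517.14 -41.57  24.  ]]
[495.35 235.32] [[572.71 -46.16  24.  ]]
```

Run:
```python
from h import *
delta([549,-40,100],np.pi/2-.075)
```

```text
shift m 0.2056 0.0129 0.1438 rot -0.0015 -0.0006 0.1713
```

```bash
python3 -m creep '[[0.06,0.004,0.01,0,0,0.1],[0.12,0.008,0.05,0,0,0.17],[0.16,0.01,0.1,0,0,0.171],[0.206,0.013,0.144,0,0,0.171],[0.206,0.013,0.144,0,0,0.171],[0.206,0.013,0.144,0,0,0.171],[0.206,0.013,0.144,0,0,0.171]]' 70
python3 - <<'E'
from h import *
im,c=grab("wrist","w7");print(ctrl.get_state()["eef_pos"],yaw())
hsv=cv2.cvtColor(im,cv2.COLOR_BGR2HSV)
g=cv2.inRange(hsv,(45,110,30),(85,255,255))
n,l,st,ce=cv2.connectedComponentsWithStats(g)
for i in range(1,n):
    if st[i][4]>15: print(st[i],toplane(c,ce[i],26))
E
```

```text
time: 13.5
eef_pos: [550.1, -42.9, 101.0]
ee_rot: [0.001, 0.734, 0.679, -0.0]
force: [0.2, -0.1, 0.0]
grip_width: 0.697
[550.37 -42.83 101.21] 1.4916908790035537
[317  50  49  25 682] [[439.02 -20.64  26.  ]]
[298 146  45  23 564] [[492.59 -37.27  26.  ]]
[303 193  43  17 558] [[521.46 -37.43  26.  ]]
[303 278  40  10 351] [[577.89 -41.97  26.  ]]
```

View pics/w7.png

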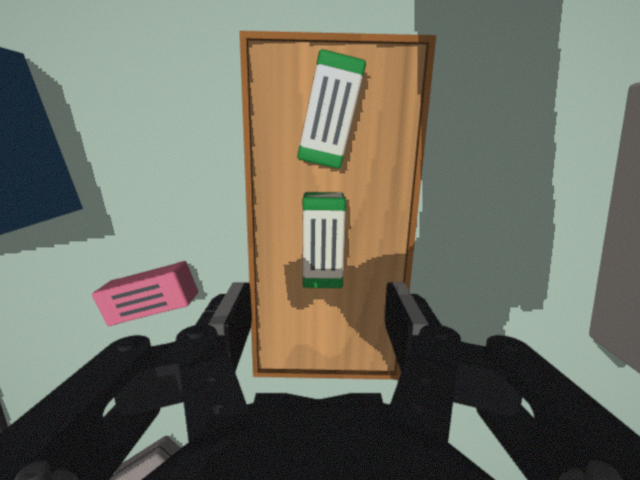

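```bash
python3 - <<'E'
from h import *
delta([549.5,-39.7,5.5],np.pi/2-.08)
E
python3 -m creep '[[0.003,-0.001,0.03,0,0,0],[0.003,-0.001,0.06,0,0,0],[0.003,-0.001,0.085,0,0,0],[0.003,-0.001,0.095,0,0,0],[0.003,-0.001,0.095,0,0,0],[0.003,-0.001,0.095,0,0,0]]'
python3 -m creep '[[0,0,0,0,0,0],[0,0,0,0,0,0],[0,0,0,0,0,0],[0,0,0,0,0,0]]' 0 30
python3 - <<'E'
from h import *
delta([560,-266,280],np.pi/2+.094)
E
```

```text
shift m 0.0032 -0.0013 0.0957 rot 0.0016 0.0013 0.0009
time: 14.3
eef_pos: [550.0, -37.6, 6.4]
ee_rot: [0.001, 0.734, 0.68, 0.001]
force: [0.4, 0.3, -0.4]
grip_width: 0.699
time: 14.8
eef_pos: [549.7, -37.3, 6.0]
ee_rot: [0.0, 0.733, 0.68, 0.0]
force: [-0.2, -0.3, 5.4]
grip_width: 0.32
shift m -0.2273 0.0279 -0.2740 rot 0.0012 0.0001 -0.1698
```

```bash
python3 -m creep '[[0,0,-0.06,0,0,0],[0,0,-0.12,0,0,0],[-0.04,0.008,-0.18,0,0,-0.05],[-0.227,0.028,-0.22,0,0,-0.17],[-0.227,0.028,-0.22,0,0,-0.17],[-0.227,0.028,-0.22,0,0,-0.17],[-0.227,0.028,-0.22,0,0,-0.17],[-0.227,0.028,-0.22,0,0,-0.17],[-0.227,0.028,-0.22,0,0,-0.17]]'
python3 - <<'E'
from h import *
grab("wrist","w8");print(ctrl.get_state()["eef_pos"],yaw())
cupt(10,-15,120)
E
```

```text
time: 15.92
eef_pos: [560.0, -262.8, 224.9]
ee_rot: [-0.001, 0.672, 0.741, 0.001]
force: [-0.1, 1.9, -0.3]
grip_width: 0.323
[ 560.12 -262.82  224.89] 1.6689355542727464
shift m -0.0095 -0.0799 0.1049 rot -0.0006 -0.0020 0.0001
```

View pics/w8.png

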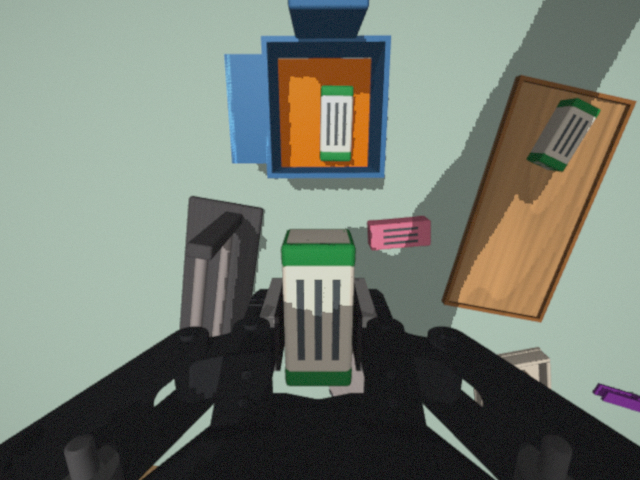

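Run:
```python
from h import *
c=cam("wrist")
C=toplane(c,[[262,38],[391,36],[386,178],[268,178]],86);print("cup",C.mean(0),[np.linalg.norm(C[i]-C[(i+1)%4]) for i in range(4)])
d=C[2]+C[3]-C[0]-C[1];print("yaw",np.arctan2(d[1],d[0]))
P=toplane(c,[[321,87],[353,87],[352,160],[322,160]],52)
for p in P:
    d=p[:2]-C.mean(0)[:2];a=.098;print(d[0]*np.cos(a)+d[1]*np.sin(a),-d[0]*np.sin(a)+d[1]*np.cos(a))
```

```text
cup [ 470.83 -264.24   86.  ] [np.float64(95.20889272928467), np.float64(104.15031449369778), np.float64(97.12932043019411), np.float64(102.762883971538)]
yaw 0.1092901344034388
-21.775877834534864 -4.196226487382395
-21.7766431323503 23.273876179908903
39.614458793770055 24.130784299810415
39.607708635708086 -3.137186960995993
```

```bash
sed -i 's/cy=-266/cy=-265/' h.py
python3 -m creep '[[-0.008,-0.05,0.01,0,0,0],[-0.008,-0.08,0.04,0,0,0],[-0.008,-0.08,0.08,0,0,0],[-0.008,-0.08,0.105,0,0,0],[-0.008,-0.08,0.105,0,0,0],[-0.008,-0.08,0.105,0,0,0]]'
python3 - <<'E'
from h import *
cupt(10,-14.5,62)
E
```

```text
time: 16.73
eef_pos: [482.1, -280.3, 121.1]
ee_rot: [0.001, 0.672, 0.74, 0.0]
force: [-0.6, 0.5, -0.4]
grip_width: 0.32
shift m 0.0019 -0.0006 0.0591 rot 0.0014 0.0001 -0.0020
```

```bash
python3 -m creep '[[0.0015,-0.001,0.02,0,0,0],[0.0015,-0.001,0.04,0,0,0],[0.0015,-0.001,0.055,0,0,0],[0.0015,-0.001,0.059,0,0,0],[0.0015,-0.001,0.059,0,0,0],[0.0015,-0.001,0.059,0,0,0]]'
python3 -m creep '[[0,0,0,0,0,0],[0,0,0,0,0,0],[0,0,0,0,0,0]]' 37
python3 -m creep '[[0,0,-0.05,0,0,0],[0,0,-0.1,0,0,0],[0,0,-0.15,0,0,0],[0,0.08,-0.18,0,0,0],[0,0.08,-0.18,0,0,0],[0,0.08,-0.18,0,0,0],[0,0.08,-0.18,0,0,0]]'
python3 - <<'E'
from h import *
grab("wrist","w9");print(ctrl.get_state()["eef_pos"],yaw())
E
```

```text
time: 17.48
eef_pos: [480.4, -280.0, 61.9]
ee_rot: [0.001, 0.673, 0.74, 0.0]
force: [0.2, 1.0, 0.3]
grip_width: 0.322
time: 17.85
eef_pos: [480.2, -279.8, 61.5]
ee_rot: [0.0, 0.673, 0.74, 0.0]
force: [0.7, 0.6, 1.6]
grip_width: 0.369
time: 18.73
eef_pos: [557.7, -272.7, 240.3]
ee_rot: [-0.001, 0.673, 0.739, -0.001]
force: [0.4, -0.2, 0.3]
grip_width: 0.373
[ 557.59 -272.9   240.31] 1.6640843133387582
```

View pics/w9.png

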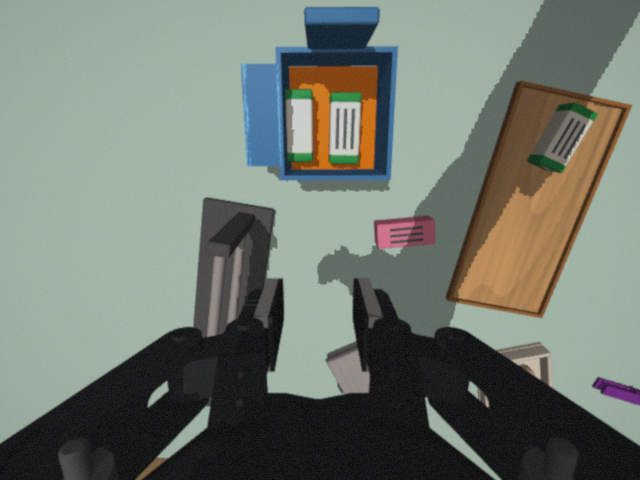

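Run:
```python
from h import *
delta([475,-31,110],np.pi/2-.3)
```

```text
shift m 0.2485 -0.0593 0.1306 rot -0.0032 0.0004 0.3933
```

```bash
python3 -m creep '[[0.06,-0.01,0,0,0,0.15],[0.12,-0.02,0.02,0,0,0.3],[0.18,-0.04,0.06,0,0,0.393],[0.248,-0.059,0.13,0,0,0.393],[0.248,-0.059,0.13,0,0,0.393],[0.248,-0.059,0.13,0,0,0.393],[0.248,-0.059,0.13,0,0,0.393],[0.248,-0.059,0.13,0,0,0.393]]' 70
python3 - <<'E'
from h import *
im,c=grab("wrist","w10");print(ctrl.get_state()["eef_pos"],yaw())
hsv=cv2.cvtColor(im,cv2.COLOR_BGR2HSV)
g=cv2.inRange(hsv,(45,110,30),(85,255,255))
n,l,st,ce=cv2.connectedComponentsWithStats(g)
for i in range(1,n):
    if st[i][4]>15: print(st[i],toplane(c,ce[i],26))
E
```

```text
time: 19.77
eef_pos: [478.2, -32.6, 112.0]
ee_rot: [0.001, 0.805, 0.593, 0.001]
force: [-0.2, 0.1, 0.6]
grip_width: 0.697
[478.26 -32.52 112.  ] 1.2690820270909808
[298 174  41  16 593] [[438.74 -20.31  26.  ]]
[299 257  39   9 342] [[493.14 -37.45  26.  ]]
[  0 373  23  17 165] [[ 516.89 -305.21   26.  ]]
```

View pics/w10.png

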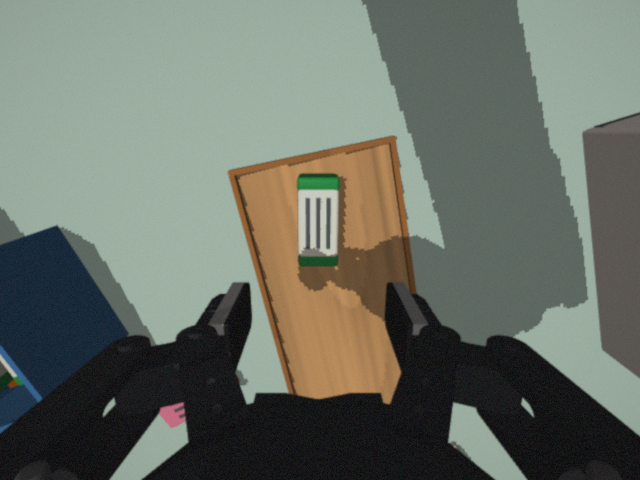

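Run:
```python
from h import *
delta([466,-29,5.5],np.pi/2-.306)
```

```text
shift m -0.0003 -0.0130 0.1065 rot 0.0020 -0.0001 0.0043
```

```bash
python3 -m creep '[[0,-0.013,0.03,0,0,0],[0,-0.013,0.06,0,0,0],[0,-0.013,0.09,0,0,0],[0,-0.013,0.106,0,0,0],[0,-0.013,0.106,0,0,0],[0,-0.013,0.106,0,0,0]]'
python3 -m creep '[[0,0,0,0,0,0],[0,0,0,0,0,0],[0,0,0,0,0,0],[0,0,0,0,0,0]]' 0 30
python3 - <<'E'
from h import *
cupt(90,0,220)
E
```

```text
time: 20.58
eef_pos: [465.6, -27.6, 5.5]
ee_rot: [0.0, 0.805, 0.594, 0.0]
force: [0.6, 0.6, 0.1]
grip_width: 0.699
time: 21.08
eef_pos: [465.5, -27.3, 5.8]
ee_rot: [0.0, 0.805, 0.594, 0.0]
force: [-0.7, -1.0, 5.9]
grip_width: 0.32
shift m -0.1910 0.1576 -0.2140 rot 0.0012 0.0000 -0.3971
```

```bash
python3 -m creep '[[0,0,-0.06,0,0,0],[0,0,-0.12,0,0,0],[-0.03,0.03,-0.18,0,0,-0.1],[-0.191,0.158,-0.214,0,0,-0.397],[-0.191,0.158,-0.214,0,0,-0.397],[-0.191,0.158,-0.214,0,0,-0.397],[-0.191,0.158,-0.214,0,0,-0.397],[-0.191,0.158,-0.214,0,0,-0.397],[-0.191,0.158,-0.214,0,0,-0.397]]'
python3 - <<'E'
from h import *
grab("wrist","w11");print(ctrl.get_state()["eef_pos"],yaw())
cupt(10,0,125)
E
```

```text
time: 22.2
eef_pos: [559.2, -254.7, 218.8]
ee_rot: [-0.001, 0.671, 0.741, 0.0]
force: [0.1, 0.2, -0.3]
grip_width: 0.322
[ 559.25 -254.21  218.89] 1.6716030261356811
shift m -0.0019 -0.0798 0.0940 rot -0.0012 -0.0015 0.0028
```

View pics/w11.png

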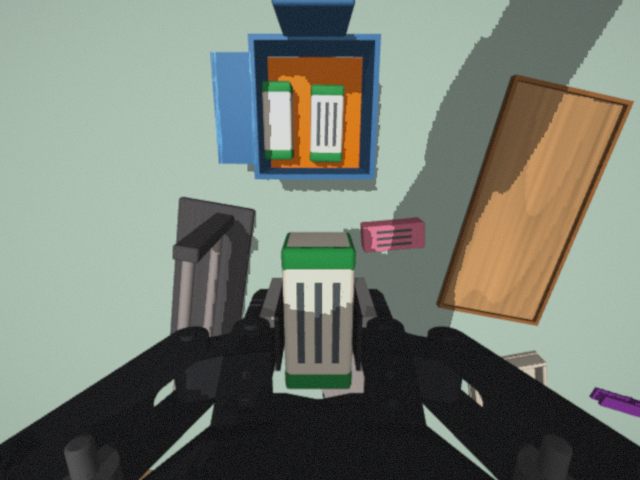

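```bash
python3 -m creep '[[-0.007,-0.05,0.01,0,0,0],[-0.007,-0.08,0.04,0,0,0],[-0.007,-0.08,0.08,0,0,0],[-0.007,-0.08,0.094,0,0,0],[-0.007,-0.08,0.094,0,0,0],[-0.007,-0.08,0.094,0,0,0]]'
python3 - <<'E'
from h import *
cupt(10,-5,63)
E
```

```text
time: 23.0
eef_pos: [482.4, -270.5, 126.5]
ee_rot: [0.001, 0.671, 0.741, 0.001]
force: [0.1, 0.4, -0.9]
grip_width: 0.322
shift m 0.0018 -0.0019 0.0635 rot 0.0024 0.0007 0.0013
```

```bash
python3 -m creep '[[0.001,-0.002,0.02,0,0,0],[0.001,-0.002,0.04,0,0,0],[0.001,-0.002,0.058,0,0,0],[0.001,-0.002,0.0635,0,0,0],[0.001,-0.002,0.0635,0,0,0],[0.001,-0.002,0.0635,0,0,0]]'
python3 -m creep '[[0,0,0,0,0,0],[0,0,0,0,0,0],[0,0,0,0,0,0]]' 42
python3 -m creep '[[0,0,-0.05,0,0,0],[0,0,-0.1,0,0,0],[0,0,-0.15,0,0,0],[0,0.08,-0.18,0,0,0],[0,0.08,-0.18,0,0,0],[0,0.08,-0.18,0,0,0],[0,0.08,-0.18,0,0,0]]'
python3 - <<'E'
from h import *
grab("wrist","w12");print(ctrl.get_state()["eef_pos"],yaw())
E
```

```text
time: 23.75
eef_pos: [479.6, -270.4, 62.7]
ee_rot: [0.001, 0.672, 0.741, 0.0]
force: [0.0, -0.6, -0.3]
grip_width: 0.32
time: 24.12
eef_pos: [478.9, -270.3, 61.9]
ee_rot: [0.0, 0.672, 0.741, 0.0]
force: [0.0, -0.5, 0.0]
grip_width: 0.418
time: 25.0
eef_pos: [556.8, -262.6, 240.8]
ee_rot: [-0.001, 0.672, 0.741, -0.001]
force: [-0.1, -0.2, -0.3]
grip_width: 0.418
[ 556.59 -262.83  240.83] 1.6684891761880707
```

View pics/w12.png

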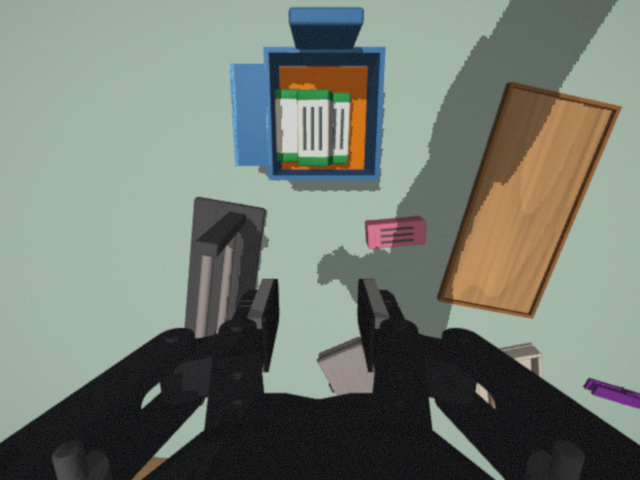

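Run:
```python
from h import *
c=cam("wrist");print(ctrl.get_state()["q"])
C=toplane(c,[[265,48.5],[385,47.5],[381,179],[271,179]],86);print("cup",C.mean(0))
P=toplane(c,[[290,9],[363,9],[362,22],[291,22]],148);print("h",P,P.mean(0))
# handle expected
for a in (.098,):
  print(470-55*np.cos(a), -265-55*np.sin(a))
delta([470-55*np.cos(a),-265-55*np.sin(a),230],.098)
```

```text
[ 0.71  0.73 -0.64  1.57  0.49  1.02  1.6 ]
cup [ 470.27 -264.79   86.  ]
h [[ 413.99 -293.6   148.  ]
 [ 409.69 -249.57  148.  ]
 [ 416.64 -249.25  148.  ]
 [ 420.86 -292.48  148.  ]] [ 415.3  -271.22  148.  ]
415.2638986916202 -270.38137654868973
shift m 0.0063 -0.1414 0.0113 rot -0.0025 0.0022 1.5705
```

```bash
python3 -m creep '[[0.006,-0.01,0,0,0,-0.18],[0.006,-0.03,0,0,0,-0.36],[0.006,-0.05,0,0,0,-0.54],[0.006,-0.07,0,0,0,-0.72],[0.006,-0.09,0,0,0,-0.9],[0.006,-0.11,0,0,0,-1.08],[0.006,-0.13,0,0,0,-1.26],[0.006,-0.141,0,0,0,-1.44],[0.006,-0.141,0,0,0,-1.571],[0.006,-0.141,0,0,0,-1.571]]' 60
python3 -m creep '[[0,0,0,0,0,0],[0,0,0,0,0,0]]'
python3 - <<'E'
from h import *
s=ctrl.get_state();print(s["q"],yaw());grab("wrist","w13")
delta([415.3,-270.5,200],.098)
E
```

```text
time: 26.3
eef_pos: [414.5, -266.3, 233.9]
ee_rot: [-0.003, -0.044, 0.999, -0.002]
force: [0.3, 2.1, 0.2]
grip_width: 0.601
time: 26.55
eef_pos: [418.5, -264.0, 238.7]
ee_rot: [0.002, -0.047, 0.999, -0.004]
force: [0.1, 0.1, 0.0]
grip_width: 0.601
[ 1.22  0.92 -1.47  1.92  0.97  1.29  2.65] -3.0483076298477476
shift m 0.0039 -0.0058 0.0387 rot -0.0081 0.0027 -0.0046
```

View pics/w13.png

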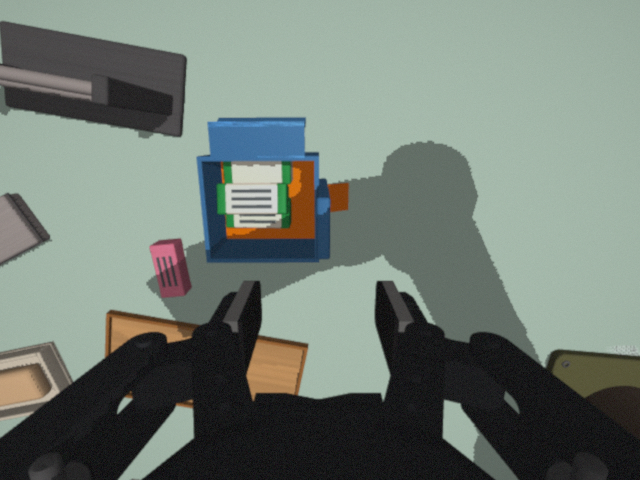

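```bash
python3 -m creep '[[0,0,0,0,0,0.18],[0,0,0,0,0,0.36],[0,0,0,0,0,0.54],[0,0,0,0,0,0.72],[0,0,0,0,0,0.9],[0,0,0,0,0,1.08],[0,0,0,0,0,1.26],[0,0,0,0,0,1.44],[0,0,0,0,0,1.571],[0,0,0,0,0,1.571]]' 60
python3 -m creep '[[0,0,0,0,0,0.18],[0,0,0,0,0,0.36],[0,0,0,0,0,0.54],[0,0,0,0,0,0.72],[0,0,0,0,0,0.9],[0,0,0,0,0,1.08],[0,0,0,0,0,1.26],[0,0,0,0,0,1.44],[0,0,0,0,0,1.571],[0,0,0,0,0,1.571]]' 60
python3 - <<'E'
from h import *
s=ctrl.get_state();print(s["q"],yaw());grab("wrist","w14")
delta([415.3,-270.5,200],.098)
E
```

```text
time: 27.85
eef_pos: [418.4, -264.3, 238.4]
ee_rot: [0.004, 0.673, 0.74, -0.002]
force: [-0.3, -0.6, -0.2]
grip_width: 0.598
time: 29.1
eef_pos: [418.1, -264.3, 237.7]
ee_rot: [0.003, 0.999, 0.048, 0.001]
force: [-0.9, -0.3, 0.4]
grip_width: 0.6
[ 0.9   0.58 -0.69  1.93  0.51  0.81  0.03] 0.09620852756675163
shift m -0.0033 0.0056 0.0376 rot 0.0067 -0.0010 -0.0013
```

View pics/w14.png

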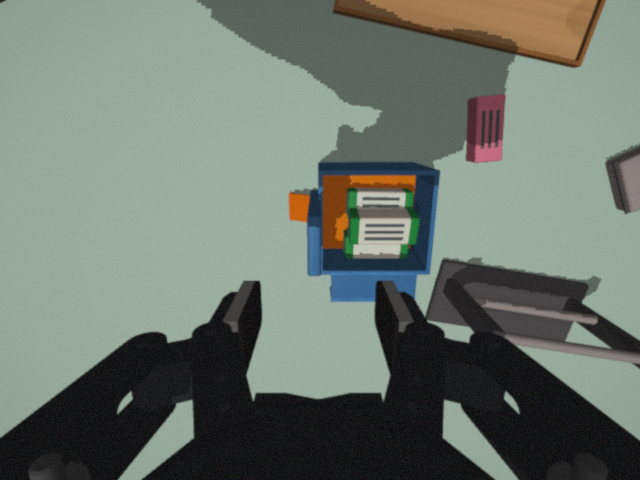

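Run:
```python
from h import *
c=cam("wrist");P=toplane(c,[[308,192],[320,192],[320,275],[307,275]],148);print(P,P.mean(0))
C=toplane(c,[[319,163],[439,172],[430,272],[322,270]],86);print(C,C.mean(0))
delta([415,-270.5,112],.098)
```

```text
[[ 407.78 -232.35  148.  ]
 [ 415.98 -231.56  148.  ]
 [ 422.03 -292.96  148.  ]
 [ 412.48 -293.87  148.  ]] [ 414.57 -262.69  148.  ]
[[ 414.23 -217.45   86.  ]
 [ 517.13 -215.12   86.  ]
 [ 527.05 -306.97   86.  ]
 [ 426.52 -314.59   86.  ]] [ 471.23 -263.53   86.  ]
shift m -0.0037 0.0050 0.1256 rot 0.0067 -0.0010 -0.0013
```

```bash
python3 -m creep '[[-0.0035,0.006,0.03,0.0067,0,0],[-0.0035,0.006,0.06,0.0067,0,0],[-0.0035,0.006,0.09,0.0067,0,0],[-0.0035,0.006,0.11,0.0067,0,0],[-0.0035,0.006,0.125,0.0067,0,0],[-0.0035,0.006,0.125,0.0067,0,0],[-0.0035,0.006,0.125,0.0067,0,0]]'
python3 - <<'E'
from h import *
s=ctrl.get_state();print(s["eef_pos"],s["force"]);grab("scene","s15")
E
```

```text
time: 30.02
eef_pos: [415.4, -272.0, 112.8]
ee_rot: [0.0, 0.999, 0.046, 0.001]
force: [-0.4, 0.5, -0.2]
grip_width: 0.599
[ 415.35 -271.98  112.78] [-0.36  0.49 -0.18]
```

View pics/s15.png

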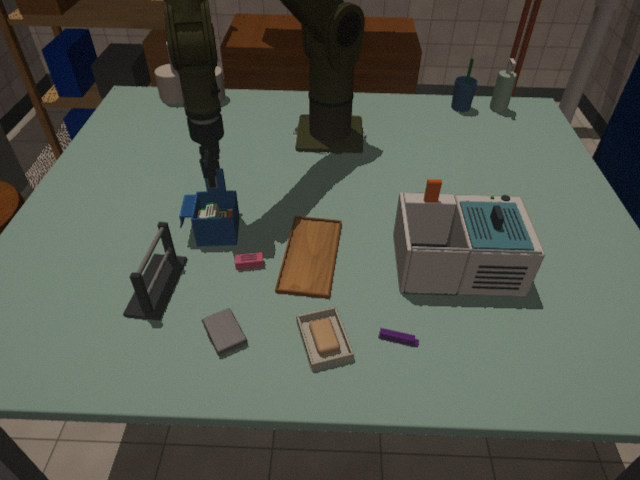

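Gripper astride the handle, cartridges visible in the cup. Close firmly and lift a little.

```bash
python3 -m creep '[[0,0,0,0,0,0],[0,0,0,0,0,0],[0,0,0,0,0,0],[0,0,0,0,0,0],[0,0,0,0,0,0],[0,0,0,0,0,0]]' 0 100
python3 -m creep '[[0,0,-0.01,0,0,0],[0,0,-0.02,0,0,0],[0,0,-0.04,0,0,0],[0,0,-0.06,0,0,0],[0,0,-0.06,0,0,0],[0,0,-0.06,0,0,0]]'
python3 - <<'E'
from h import *
s=ctrl.get_state();print(s["eef_pos"],s["force"],s["moment"],yaw());grab("wrist","w16");grab("scene","s16")
E
```

```text
time: 30.82
eef_pos: [415.6, -272.0, 112.7]
ee_rot: [0.0, 0.999, 0.046, 0.001]
force: [0.4, 0.5, 5.7]
grip_width: 0.104
time: 31.58
eef_pos: [414.1, -272.0, 171.7]
ee_rot: [-0.0, 0.999, 0.046, -0.0]
force: [-0.1, 0.5, -3.2]
grip_width: 0.104
[ 414.07 -271.96  171.73] [-0.09  0.5  -3.2 ] [-0.01  0.15 -0.04] 0.09135163391177417
```

View pics/w16.png

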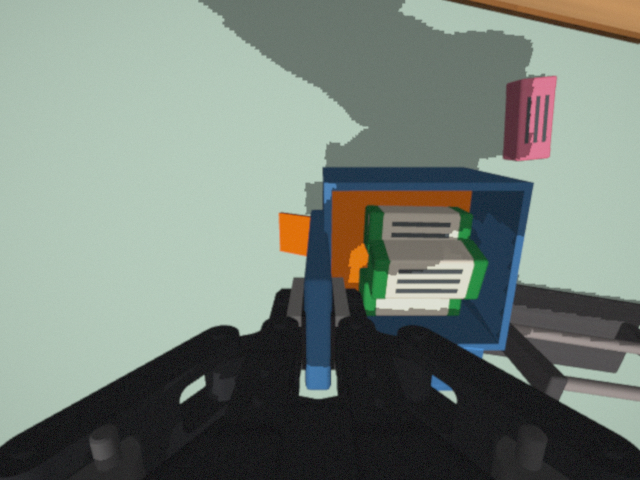

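View pics/s16.png

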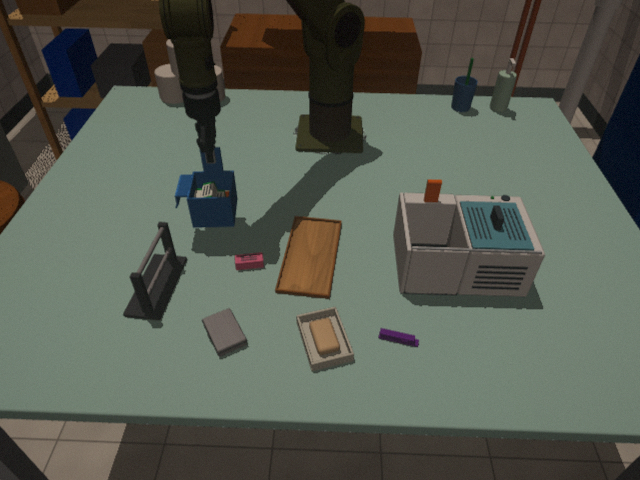

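Run:
```python
from h import *
c=cam("wrist");P=toplane(c,[[323,169],[532,184],[508,350]],145);print(P)
print("centre",(P[0]+P[2])/2,np.linalg.norm(P[0]-P[1]),np.linalg.norm(P[2]-P[1]))
d=P[1]-P[0];print(np.arctan2(d[1],d[0]));d=P[1]-P[2];print(np.arctan2(-d[0],d[1]))
```

```text
[[ 411.01 -216.68  145.  ]
 [ 515.29 -214.53  145.  ]
 [ 526.92 -309.36  145.  ]]
centre [ 468.97 -263.02  145.  ] 104.29694622535894 95.53755659820132
0.02063737786532362
0.12207051980864764
```

```bash
python3 -m creep '[[0,0,-0.03,0,0,0],[0,0,-0.06,0,0,0],[0,0,-0.09,0,0,0],[0,0,-0.12,0,0,0],[0,0,-0.15,0,0,0],[0,0,-0.168,0,0,0],[0,0,-0.168,0,0,0]]'
python3 - <<'E'
from h import *
delta([513.7,235.5,340],.003)
E
```

```text
time: 32.55
eef_pos: [415.1, -272.0, 340.5]
ee_rot: [0.0, 0.999, 0.046, 0.001]
force: [-0.0, 0.3, -3.8]
grip_width: 0.104
shift m 0.1446 -0.4964 0.0005 rot 0.0005 -0.0016 0.0887
```

```bash
python3 -m creep '[[0.006,-0.02,0,0,0,0],[0.017,-0.06,0,0,0,0.01],[0.029,-0.1,0,0,0,0.02],[0.041,-0.14,0,0,0,0.03],[0.052,-0.18,0,0,0,0.04],[0.064,-0.22,0,0,0,0.05],[0.076,-0.26,0,0,0,0.06],[0.087,-0.3,0,0,0,0.07],[0.099,-0.34,0,0,0,0.08],[0.105,-0.36,0,0,0,0.088]]'
python3 -m creep '[[0.006,-0.02,0,0,0,0],[0.014,-0.05,0,0,0,0],[0.023,-0.08,0,0,0,0],[0.029,-0.1,0,0,0,0],[0.034,-0.12,0,0,0,0],[0.034,-0.12,0,0,0,0],[0.034,-0.12,0,0,0,0]]'
python3 - <<'E'
from h import *
s=ctrl.get_state();print(s["force"],s["moment"],s["q"])
delta([513.7,235.5,330],.003);grab("wrist","w17");grab("scene","s17");grab("top","t17")
E
```

```text
time: 33.8
eef_pos: [485.6, 98.8, 338.9]
ee_rot: [-0.001, 1.0, 0.004, -0.001]
force: [-0.1, -0.4, -2.5]
grip_width: 0.102
time: 34.67
eef_pos: [519.4, 214.9, 339.2]
ee_rot: [0.001, 1.0, 0.002, -0.001]
force: [-0.2, -0.5, -3.5]
grip_width: 0.105
[-0.19 -0.52 -3.49] [0.04 0.18 0.04] [-0.04  0.56 -0.74  1.59  0.4   1.15 -0.87]
shift m -0.0057 -0.0207 0.0091 rot 0.0019 0.0017 0.0001
```

View pics/w17.png

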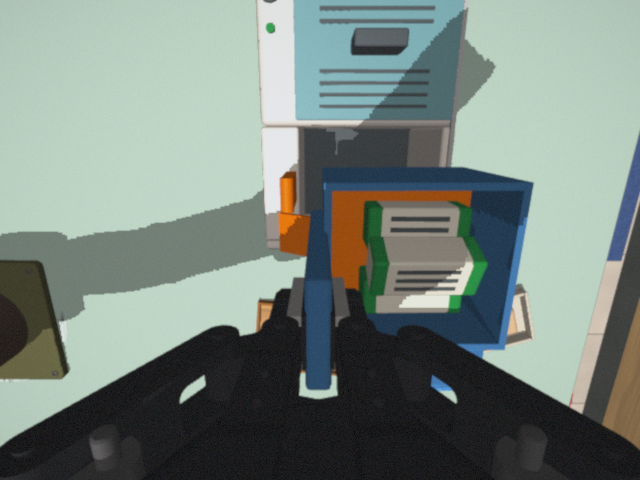

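View pics/s17.png

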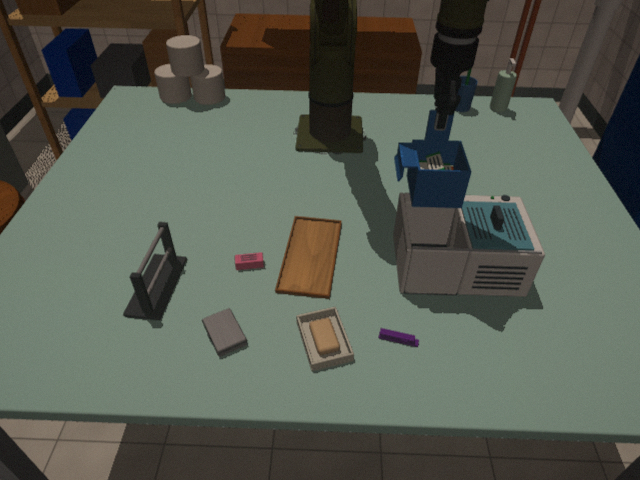

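View pics/t17.png

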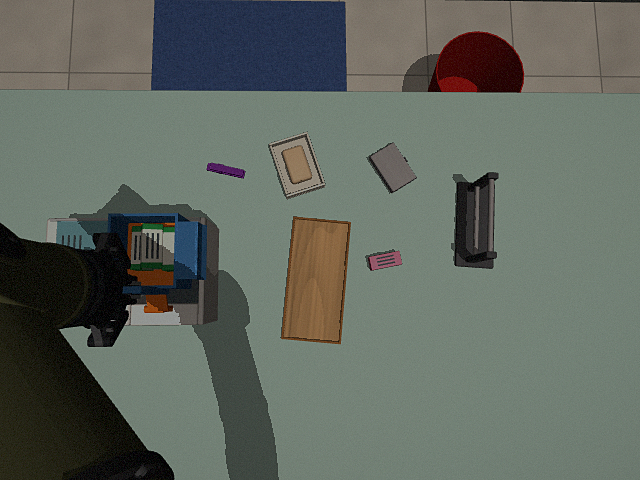

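Run:
```python
from h import *
c=cam("wrist");print(ctrl.get_state()["eef_pos"])
print("door",toplane(c,[[294,121],[454,121]],142))
print("box edge left",toplane(c,[[262,126],[265,238]],135), "right", toplane(c,[[455,110]],135))
print("post",toplane(c,[[281,173],[296,173],[295,212],[281,212]],190))
print("grip",toplane(c,[[357,30],[409,29]],174))
```

```text
[519.88 214.92 340.05]
door [[496.66 298.26 142.  ]
 [648.83 298.55 142.  ]]
box edge left [[464.95 293.81 135.  ]
 [463.12 179.73 135.  ]] right [[651.3  308.86 135.  ]]
post [[488.   254.5  190.  ]
 [500.77 254.52 190.  ]
 [499.35 220.54 190.  ]
 [487.03 220.52 190.  ]]
grip [[550.68 366.78 174.  ]
 [592.46 367.58 174.  ]]
```

```bash
python3 -m creep '[[-0.002,-0.007,0.002,0,0,0],[-0.004,-0.015,0.006,0,0,0],[-0.005,-0.0205,0.01,0,0,0],[-0.005,-0.0205,0.01,0,0,0],[-0.005,-0.0205,0.01,0,0,0],[-0.005,-0.0205,0.01,0,0,0]]'
python3 - <<'E'
from h import *
s=ctrl.get_state();print(s["force"],s["moment"])
delta([514.7,235.5,300],.003);grab("wrist","w18")
E
```

```text
time: 35.58
eef_pos: [515.1, 236.4, 330.5]
ee_rot: [-0.0, 1.0, 0.002, 0.0]
force: [-0.1, 0.1, -2.9]
grip_width: 0.105
[-0.06  0.14 -2.88] [-0.02  0.17 -0.02]
shift m -0.0004 0.0010 0.0305 rot -0.0002 -0.0006 0.0001
```

View pics/w18.png

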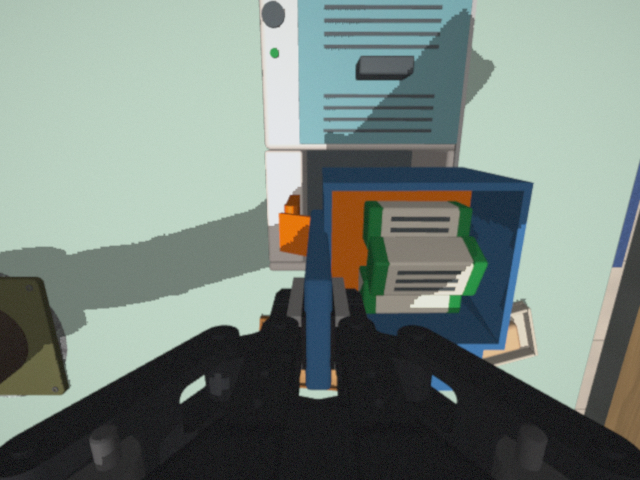

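```bash
python3 -m creep '[[0,0,0.004,0,0,0],[0,0,0.008,0,0,0],[0,0,0.012,0,0,0],[0,0,0.016,0,0,0],[0,0,0.02,0,0,0],[0,0,0.024,0,0,0],[0,0,0.028,0,0,0],[0,0,0.032,0,0,0],[0,0,0.036,0,0,0],[0,0,0.036,0,0,0]]'
python3 - <<'E'
from h import *
s=ctrl.get_state();print(s["force"],s["moment"])
E
python3 -m creep '[[0,0,0.004,0,0,0],[0,0,0.008,0,0,0],[0,0,0.012,0,0,0],[0,0,0.016,0,0,0],[0,0,0.02,0,0,0],[0,0,0.02,0,0,0]]'
python3 - <<'E'
from h import *
s=ctrl.get_state();print(s["force"],s["moment"]);grab("wrist","w19")
E
```

```text
time: 36.88
eef_pos: [515.3, 237.2, 294.8]
ee_rot: [-0.001, 1.0, 0.002, 0.001]
force: [0.2, 0.1, 2.1]
grip_width: 0.098
[0.23 0.1  2.08] [0.07 0.13 0.  ]
time: 37.62
eef_pos: [517.1, 237.2, 275.3]
ee_rot: [-0.001, 1.0, 0.001, 0.003]
force: [5.2, 0.5, 3.2]
grip_width: 0.103
[5.25 0.53 3.23] [-0.01 -1.23 -0.01]
```

View pics/w19.png

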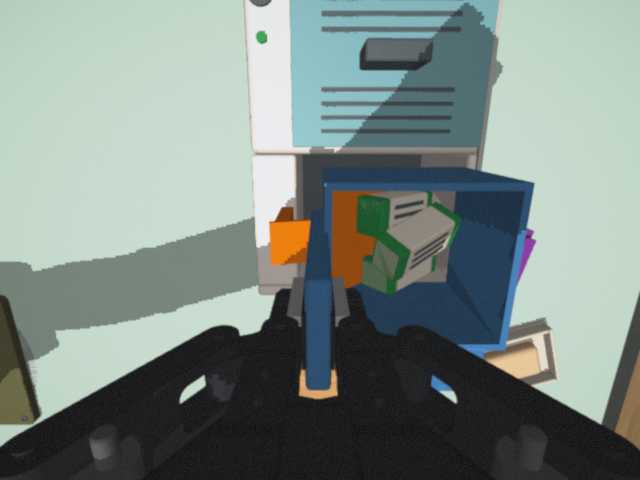

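The flap is opening and the cartridges are sliding down. Continue to lower.

```bash
python3 -m creep '[[0,0,0.004,0,0,0],[0,0,0.008,0,0,0],[0,0,0.012,0,0,0],[0,0,0.015,0,0,0],[0,0,0.016,0,0,0],[0,0,0.016,0,0,0],[0,0,0.016,0,0,0],[0,0,0.016,0,0,0]]'
python3 - <<'E'
from h import *
s=ctrl.get_state();print(s["force"],s["moment"]);grab("wrist","w20")
E
```

```text
time: 38.67
eef_pos: [515.4, 237.7, 259.7]
ee_rot: [-0.001, 1.0, 0.002, 0.001]
force: [0.9, -0.2, 9.0]
grip_width: 0.104
[ 0.92 -0.19  9.  ] [ 0.03 -0.26 -0.  ]
```

View pics/w20.png

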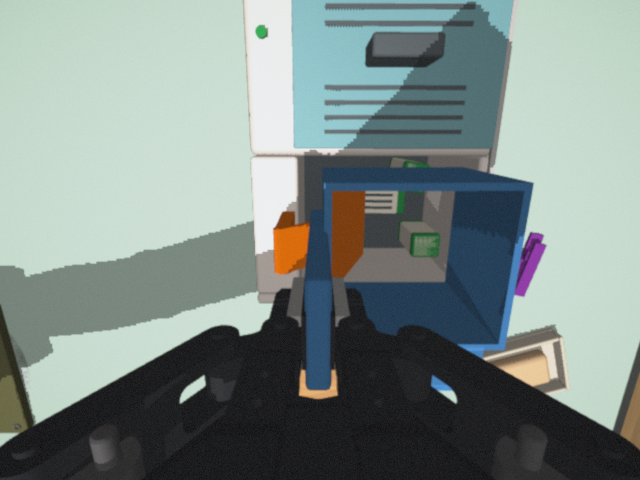

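```bash
python3 -m creep '[[0,0,-0.003,0,0,0],[0,0,-0.006,0,0,0],[0,0,-0.009,0,0,0],[0,0,-0.012,0,0,0],[0,0,-0.016,0,0,0],[0,0,-0.02,0,0,0],[0,0,-0.024,0,0,0],[0,0,-0.028,0,0,0],[0,0,-0.032,0,0,0],[0,0,-0.036,0,0,0]]'
python3 -m creep '[[0,0,-0.005,0,0,0],[0,0,-0.01,0,0,0],[0,0,-0.02,0,0,0],[0,0,-0.03,0,0,0],[0,0,-0.05,0,0,0],[0,0,-0.07,0,0,0],[0,0.03,-0.09,0,0,0],[0,0.08,-0.09,0,0,0],[0,0.12,-0.09,0,0,0],[0,0.12,-0.09,0,0,0]]'
python3 - <<'E'
from h import *
s=ctrl.get_state();print(s["force"],s["moment"]);grab("wrist","w21")
E
```

```text
time: 39.98
eef_pos: [512.5, 236.8, 293.9]
ee_rot: [0.0, 1.0, 0.002, -0.002]
force: [-3.1, 1.4, -0.1]
grip_width: 0.102
time: 41.22
eef_pos: [516.0, 112.0, 384.6]
ee_rot: [0.001, 1.0, -0.002, 0.0]
force: [0.4, 1.1, -2.2]
grip_width: 0.104
[ 0.44  1.07 -2.21] [ 0.03  0.08 -0.01]
```

View pics/w21.png

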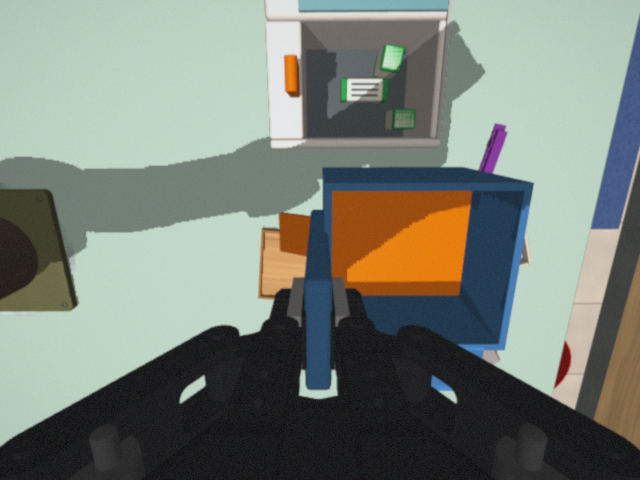

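```bash
python3 -m creep '[[0,0.03,0,0,0,0],[-0.002,0.08,0.004,0,0,0],[-0.004,0.13,0.008,0,0,0],[-0.006,0.18,0.01,0,0,0],[-0.007,0.23,0.013,0,0,0],[-0.009,0.28,0.015,0,0,0],[-0.01,0.33,0.018,0,0,0],[-0.01,0.38,0.02,0,0,0],[-0.01,0.43,0.025,0,0,0],[-0.01,0.45,0.025,0,0,0]]'
python3 -m creep '[[-0.002,0.03,0,0,0,0],[-0.004,0.07,0,0,0,0],[-0.006,0.11,0,0,0,0],[-0.006,0.13,0,0,0,0],[-0.006,0.13,0,0,0,0],[-0.006,0.13,0,0,0,0]]'
python3 - <<'E'
from h import *
s=ctrl.get_state();print(s["eef_pos"],yaw(),s["q"]);grab("wrist","w22")
E
```

```text
time: 42.52
eef_pos: [506.7, -336.1, 358.5]
ee_rot: [0.0, 1.0, 0.0, -0.0]
force: [-0.1, 0.1, -2.7]
grip_width: 0.107
time: 43.28
eef_pos: [502.8, -460.7, 359.5]
ee_rot: [-0.001, 1.0, 0.004, 0.001]
force: [1.3, 1.0, -2.0]
grip_width: 0.109
[ 502.75 -460.67  359.5 ] 0.0071249930284211505 [ 0.98  0.73 -0.69  1.16  0.44  1.39  0.36]
```

View pics/w22.png

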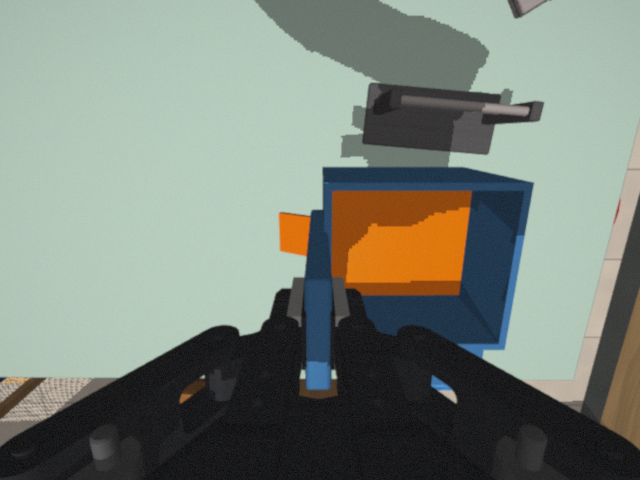

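```bash
python3 -m creep '[[0,0,0,0,0,0],[0,0,0,0,0,0],[0,0,0,0,0,0]]' >/dev/null
python3 - <<'E'
from h import *
s=ctrl.get_state();print(s["eef_pos"],s["ee_rot"])
im,c=grab("wrist","w23");np.savez("w23.npz",K=c[0],T=c[1])
cv2.imwrite("pics/c23.png",cv2.resize(im[70:165,340:555],None,fx=3.7,fy=3.7,interpolation=cv2.INTER_CUBIC))
E
```

```text
[ 501.39 -463.15  359.28] [-0.  1.  0.  0.]
```

View pics/c23.png

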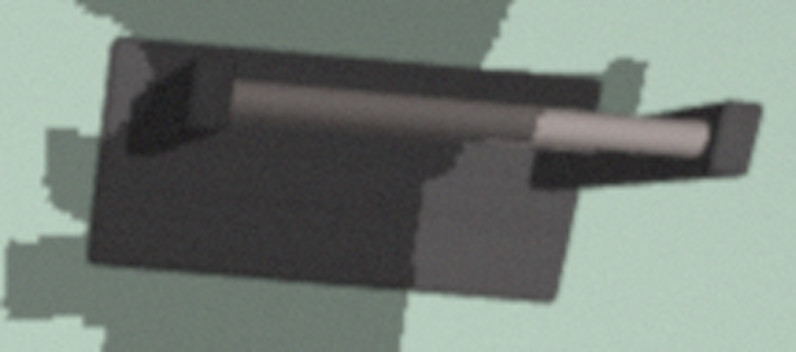

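Run:
```python
from h import *
d=np.load("w23.npz");c=(d["K"],d["T"])
f=lambda a:np.array(a)/3.7+[340,70]
B=toplane(c,f([[235,101],[705,136]]),112);v=B[1]-B[0];print(B,np.arctan2(v[1],v[0]))
F=toplane(c,f([[118,40],[602,78],[552,300],[90,262]]),10);print(F,F.mean(0),[np.linalg.norm(F[i]-F[(i+1)%4]) for i in range(4)])
v=F[1]-F[0]+F[2]-F[3];print(np.arctan2(v[1],v[0]))
print("posts",toplane(c,f([[192,58],[232,60],[712,102],[760,104],[748,172],[712,176],[190,130]]),122))
# scene cross check
```

```text
[[ 592.33 -353.4   112.  ]
 [ 729.88 -362.39  112.  ]] -0.06526907394673202
[[ 572.71 -323.09   10.  ]
 [ 748.86 -335.12   10.  ]
 [ 742.04 -413.45   10.  ]
 [ 565.86 -400.14   10.  ]] [ 657.37 -367.95   10.  ] [np.float64(176.56212542900838), np.float64(78.62486781426318), np.float64(176.68369123144413), np.float64(77.357416107406)]
-0.07177052304596594
posts [[ 577.15 -343.25  122.  ]
 [ 588.35 -343.72  122.  ]
 [ 724.37 -354.15  122.  ]
 [ 738.   -354.62  122.  ]
 [ 738.03 -372.76  122.  ]
 [ 727.93 -373.88  122.  ]
 [ 577.8  -362.09  122.  ]]
```

Run:
```python
from h import *
delta([606.6,-292.1,255],-.07)
```

```text
shift m 0.1058 -0.1708 0.1043 rot -0.0003 -0.0004 0.0736
```

```bash
python3 -m creep '[[0.02,-0.03,0,0,0,0.02],[0.04,-0.07,0.005,0,0,0.04],[0.07,-0.11,0.015,0,0,0.06],[0.09,-0.15,0.03,0,0,0.073],[0.1055,-0.1705,0.06,0,0,0.073],[0.1055,-0.1705,0.09,0,0,0.073],[0.1055,-0.1705,0.104,0,0,0.073],[0.1055,-0.1705,0.104,0,0,0.073],[0.1055,-0.1705,0.104,0,0,0.073]]'
python3 - <<'E'
from h import *
s=ctrl.get_state();print(s["eef_pos"],yaw());grab("wrist","w24");im,_=grab("scene","s24");grab("top","t24")
cv2.imwrite("pics/c24.png",cv2.resize(im[130:330,90:290],None,fx=3,fy=3,interpolation=cv2.INTER_CUBIC))
delta([606.6,-292.1,190],-.07)
E
```

```text
time: 44.88
eef_pos: [607.0, -293.1, 256.7]
ee_rot: [0.0, 0.999, -0.035, 0.001]
force: [-0.0, 0.2, -1.8]
grip_width: 0.101
[ 606.97 -293.11  256.69] -0.07059647310991599
shift m -0.0005 -0.0007 0.0666 rot 0.0001 -0.0026 -0.0000
```

View pics/c24.png

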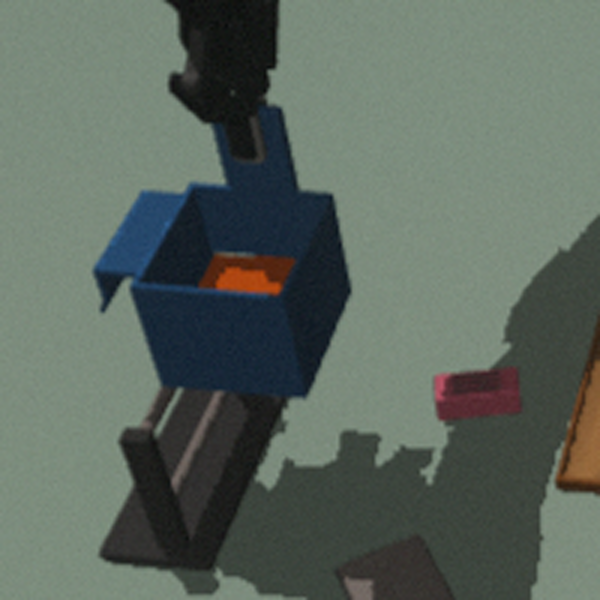

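View pics/t24.png

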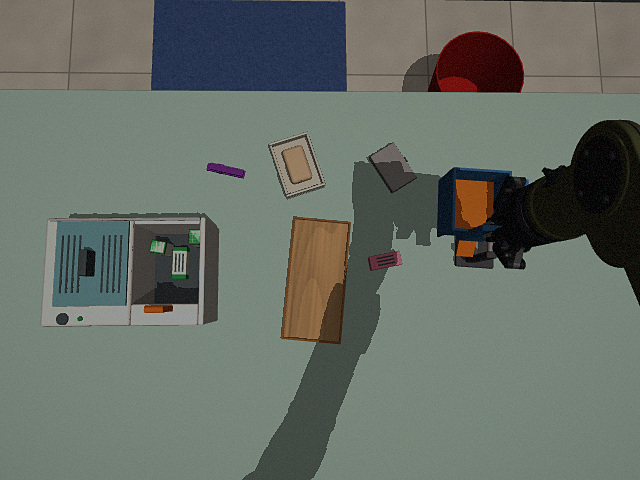

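View pics/w24.png

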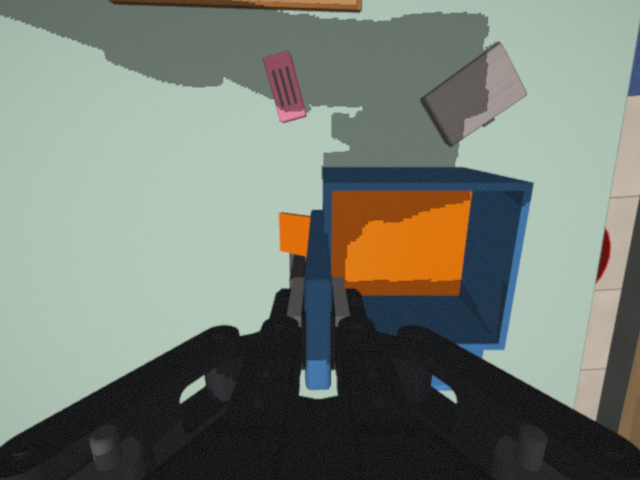

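Run:
```python
from h import *
c=cam("scene");a=-.07
def cw(l,o=(662.2,-297.2,144)): 
    l=np.array(l);return np.array([o[0]+l[0]*np.cos(a)-l[1]*np.sin(a),o[1]+l[0]*np.sin(a)+l[1]*np.cos(a),o[2]+l[2]])
g=lambda P:(proj(c,P)-[90,130])*3
for n,l in {"rim++":(52,48,86),"rim+-":(52,-48,86),"bot++":(52,48,0),"bot+-":(52,-48,0),"lipout":(40,-76,86),"liptip":(40,-82,50)}.items(): print(n,g(cw(l)))
r=lambda x,y,z:np.array([657.5+x*np.cos(a)-y*np.sin(a),-358+x*np.sin(a)+y*np.cos(a),z])
for n,p in {"bar70":(69,0,112),"bar30":(30,0,112),"low50":(50,5,52),"low20":(20,5,52),"posttop c":(75,0,122),"foot":(90,-40,10),"foot2":(90,40,10)}.items(): print(n,g(r(*p)))
```

```text
rim++ [[281.2  300.13]]
rim+- [[126.78 287.54]]
bot++ [[304.82 399.17]]
bot+- [[159.61 386.66]]
lipout [[ 90.21 270.95]]
liptip [[ 96.03 313.13]]
bar70 [[142.21 437.38]]
bar30 [[164.34 394.5 ]]
low50 [[180.6  476.48]]
low20 [[196.02 444.16]]
posttop c [[134.95 433.78]]
foot [[109.84 554.74]]
foot2 [[222.57 565.39]]
```

Run:
```python
from h import *
im=cv2.imread("pics/s24.png")
A=im[205:295,115:200];cv2.imwrite("pics/c25.png",cv2.convertScaleAbs(cv2.resize(A,None,fx=6.6,fy=6.6,interpolation=cv2.INTER_CUBIC),alpha=1.6))
```

```text
(no output)
```

View pics/c25.png

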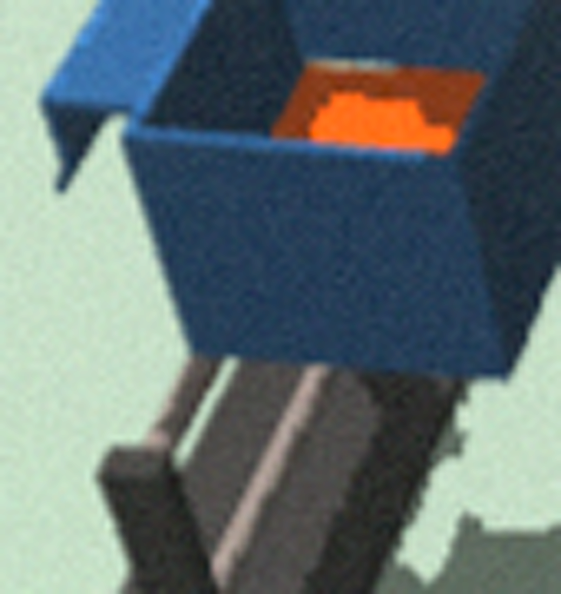

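Run:
```python
from h import *
c=cam("scene");a=-.07
f=lambda q:np.array(q)/6.6+[115,205]
def loc(P,o=(662.2,-297.2)):
    d=P[:,:2]-o;return np.c_[d[:,0]*np.cos(a)+d[:,1]*np.sin(a),-d[:,0]*np.sin(a)+d[:,1]*np.cos(a)]
print("rim",loc(toplane(c,f([[127,133],[455,155]]),230)),"want 52,-48; 52,48")
print("bot",loc(toplane(c,f([[193,355],[507,378]]),144)))
print("lip",loc(toplane(c,f([[42,103]]),230)),"want 40 -76", loc(toplane(c,f([[62,190]]),194)),"40 -82")
print("bar",loc(toplane(c,f([[160,440],[205,362]]),112),(657.5,-358)))
print("post",loc(toplane(c,f([[98,475],[175,475],[110,450],[167,450]]),122),(657.5,-358)))
print("low",loc(toplane(c,f([[222,570],[318,370]]),52),(657.5,-358)))
```

```text
rim [[ 49.76 -45.17]
 [ 47.9   47.07]] want 52,-48; 52,48
bot [[ 51.51 -46.11]
 [ 49.93  47.78]]
lip [[ 40.49 -73.33]] want 40 -76 [[ 37.9  -78.21]] 40 -82
bar [[58.04 -0.57]
 [25.24  0.86]]
post [[82.07 -7.4 ]
 [79.49 14.77]
 [72.19 -7.76]
 [70.26  8.77]]
low [[ 56.97   4.28]
 [-30.01   4.42]]
```

```bash
python3 -m creep '[[0,0,0.015,0,0,0],[0,0,0.03,0,0,0],[0,0,0.045,0,0,0],[0,0,0.057,0,0,0],[0,0,0.057,0,0,0],[0,0,0.057,0,0,0]]'
python3 - <<'E'
from h import *
s=ctrl.get_state();print(s["eef_pos"],yaw(),s["force"],s["moment"]);im,_=grab("scene","s26")
cv2.imwrite("pics/c26.png",cv2.convertScaleAbs(cv2.resize(im[190:325,100:250],None,fx=4.4,fy=4.4,interpolation=cv2.INTER_CUBIC),alpha=1.6))
E
```

```text
time: 45.78
eef_pos: [606.8, -292.4, 198.7]
ee_rot: [-0.0, 0.999, -0.035, 0.001]
force: [1.2, -0.2, -1.1]
grip_width: 0.102
[ 606.79 -292.39  198.66] -0.06945237168024003 [ 1.2  -0.16 -1.14] [ 0.    0.11 -0.  ]
```

View pics/c26.png

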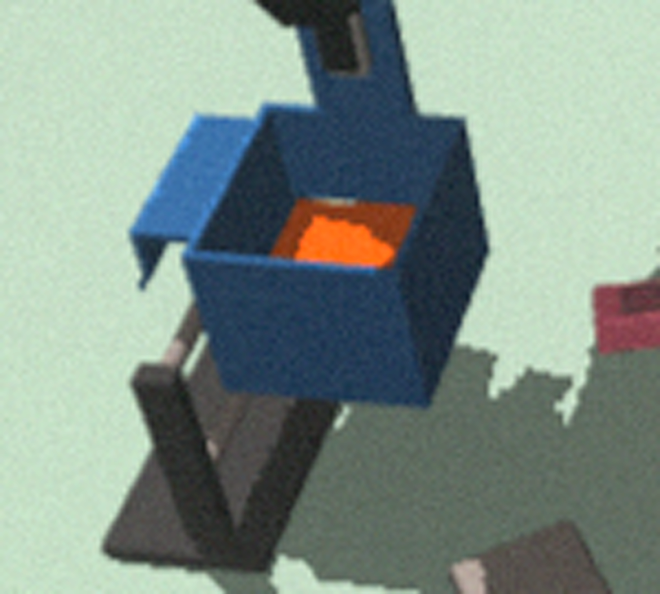

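```bash
python3 -m creep '[[0,0.0007,0.004,0,0,0],[0,0.0007,0.008,0,0,0],[0,0.0007,0.012,0,0,0],[0,0.0007,0.016,0,0,0],[0,0.0007,0.02,0,0,0],[0,0.0007,0.024,0,0,0],[0,0.0007,0.024,0,0,0]]'
python3 - <<'E'
from h import *
s=ctrl.get_state();print(s["force"],s["moment"]);im,_=grab("scene","s27")
cv2.imwrite("pics/c27.png",cv2.convertScaleAbs(cv2.resize(im[190:325,100:250],None,fx=4.4,fy=4.4,interpolation=cv2.INTER_CUBIC),alpha=1.6))
E
```

```text
time: 46.7
eef_pos: [606.0, -293.0, 173.8]
ee_rot: [-0.0, 0.999, -0.035, -0.0]
force: [0.2, 1.2, -2.0]
grip_width: 0.102
[ 0.17  1.19 -2.  ] [ 0.02  0.14 -0.01]
```

View pics/c27.png

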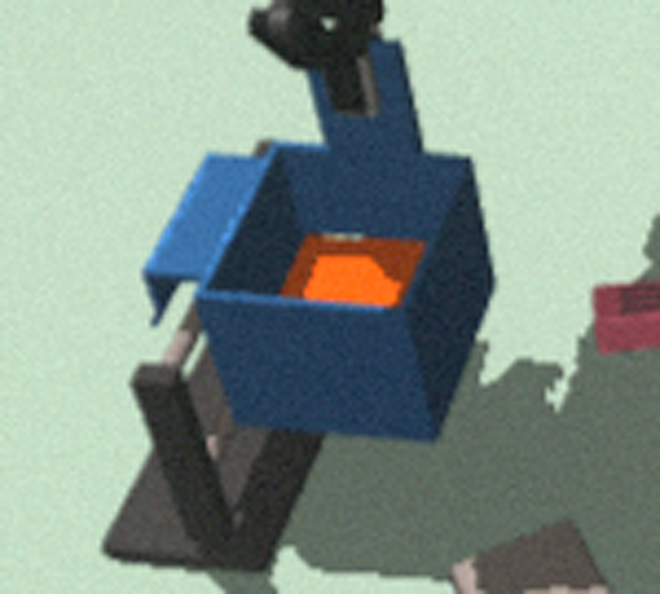

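Tip is now below the bar on the outer side, with the bar in the throat. Continue down 27 mm slowly.

```bash
python3 -m creep '[[0,0,0.004,0,0,0],[0,0,0.008,0,0,0],[0,0,0.012,0,0,0],[0,0,0.016,0,0,0],[0,0,0.019,0,0,0],[0,0,0.021,0,0,0],[0,0,0.021,0,0,0]]'
python3 - <<'E'
from h import *
s=ctrl.get_state();print(s["force"],s["moment"])
E
python3 -m creep '[[0,0,0.002,0,0,0],[0,0,0.004,0,0,0],[0,0,0.006,0,0,0],[0,0,0.006,0,0,0]]'
python3 - <<'E'
from h import *
s=ctrl.get_state();print(s["force"],s["moment"]);im,_=grab("scene","s28")
cv2.imwrite("pics/c28.png",cv2.convertScaleAbs(cv2.resize(im[190:325,100:250],None,fx=4.4,fy=4.4,interpolation=cv2.INTER_CUBIC),alpha=1.6))
E
```

```text
time: 47.62
eef_pos: [606.2, -293.1, 153.1]
ee_rot: [-0.0, 0.999, -0.035, 0.0]
force: [0.5, 0.1, -2.2]
grip_width: 0.104
[ 0.52  0.05 -2.16] [0.03 0.17 0.02]
time: 48.12
eef_pos: [606.4, -293.0, 147.7]
ee_rot: [-0.0, 0.999, -0.035, 0.0]
force: [-1.5, 0.6, 2.7]
grip_width: 0.103
[-1.52  0.56  2.75] [-0.01  0.29 -0.05]
```

View pics/c28.png

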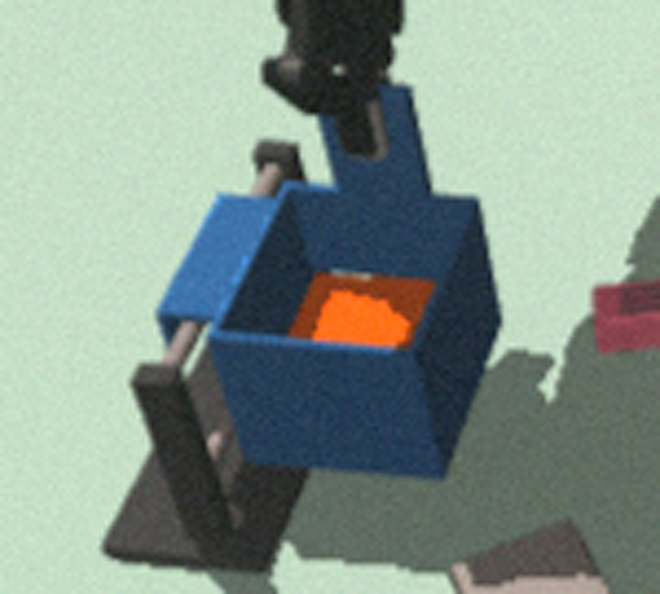

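```bash
python3 -m creep '[[0,0,0,0,0,0],[0,0,0,0,0,0],[0,0,0,0,0,0],[0,0,0,0,0,0],[0,0,0,0,0,0],[0,0,0,0,0,0]]' 45
python3 -m creep '[[0,0,-0.02,0,0,0],[0,0,-0.04,0,0,0],[0,0,-0.07,0,0,0],[0,0,-0.12,0,0,0],[0,0,-0.15,0,0,0],[0,0,-0.15,0,0,0]]'
python3 - <<'E'
from h import *
s=ctrl.get_state();print(s["force"],s["moment"]);im,_=grab("scene","s29");grab("wrist","w29")
cv2.imwrite("pics/c29.png",cv2.convertScaleAbs(cv2.resize(im[190:325,100:250],None,fx=4.4,fy=4.4,interpolation=cv2.INTER_CUBIC),alpha=1.6))
E
```

```text
time: 48.92
eef_pos: [606.3, -293.1, 147.2]
ee_rot: [-0.0, 0.999, -0.035, 0.0]
force: [0.8, -0.2, 0.0]
grip_width: 0.448
time: 49.68
eef_pos: [608.3, -293.1, 302.4]
ee_rot: [0.001, 0.999, -0.035, 0.004]
force: [0.1, -0.4, -0.3]
grip_width: 0.452
[ 0.14 -0.45 -0.32] [ 0.05  0.02 -0.  ]
```

View pics/c29.png

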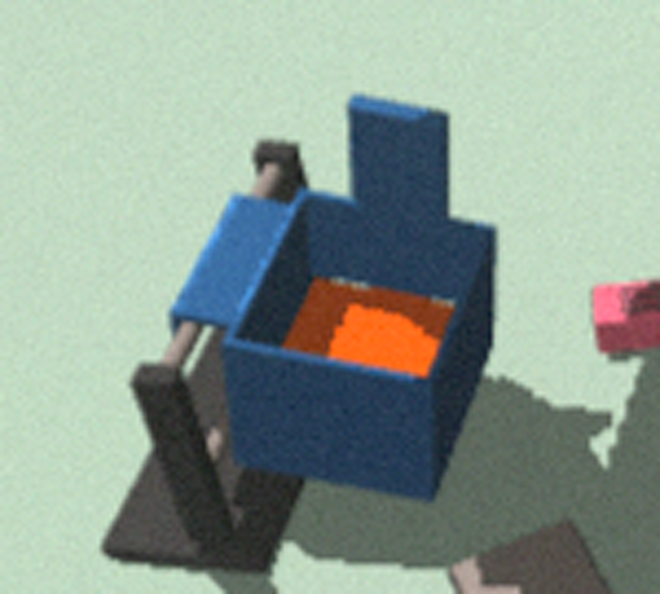

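View pics/w29.png

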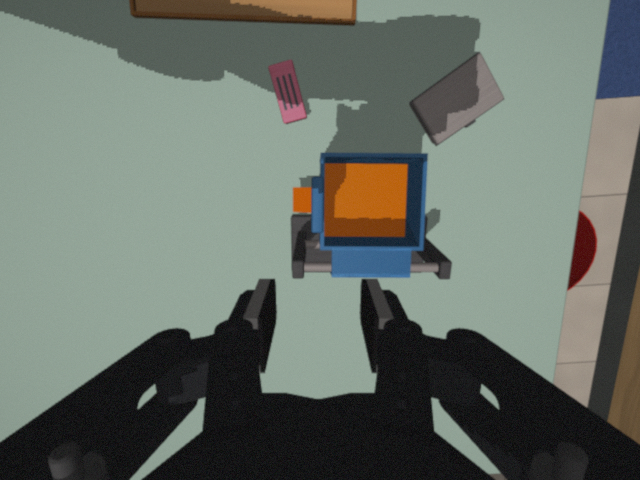

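Run:
```python
from h import *
delta([560,0,310],np.pi/2)
```

```text
shift m -0.0663 -0.2892 -0.0119 rot -0.0008 -0.0011 1.5015
```

```bash
python3 -m creep '[[-0.007,-0.03,-0.01,0,0,-0.17],[-0.014,-0.06,-0.01,0,0,-0.34],[-0.02,-0.09,-0.01,0,0,-0.51],[-0.027,-0.12,-0.01,0,0,-0.68],[-0.034,-0.15,-0.01,0,0,-0.85],[-0.041,-0.18,-0.01,0,0,-1.02],[-0.048,-0.21,-0.01,0,0,-1.19],[-0.055,-0.24,-0.01,0,0,-1.36],[-0.062,-0.27,-0.01,0,0,-1.53],[-0.066,-0.289,-0.01,0,0,-1.64]]' 100 40
python3 -m creep '[[0,0,0,0,0,0],[0,0,0,0,0,0]]'
python3 - <<'E'
from h import *
print(ctrl.get_state()["q"]);delta([570,340,250],np.pi/2)
E
```

```text
time: 51.02
eef_pos: [559.3, 1.1, 306.5]
ee_rot: [-0.001, 0.705, 0.709, -0.0]
force: [-0.2, -0.2, -0.6]
grip_width: 1.001
time: 51.28
eef_pos: [560.3, -1.8, 306.7]
ee_rot: [-0.0, 0.708, 0.706, -0.001]
force: [0.6, -1.3, 0.4]
grip_width: 0.999
[ 0.51  0.71 -1.1   1.64  0.66  1.22  0.84]
shift m 0.3418 0.0086 0.0564 rot -0.0009 0.0008 -0.0034
```

```bash
python3 -m creep '[[0.05,0.001,0,0,0,0],[0.1,0.002,0,0,0,0],[0.15,0.004,0.01,0,0,0],[0.2,0.006,0.02,0,0,0],[0.25,0.008,0.03,0,0,0],[0.3,0.009,0.045,0,0,0],[0.342,0.009,0.056,0,0,-0.003],[0.342,0.009,0.056,0,0,-0.003],[0.342,0.009,0.056,0,0,-0.003]]'
python3 - <<'E'
from h import *
s=ctrl.get_state();print(s["eef_pos"],s["q"]);grab("wrist","w30")
E
```

```text
time: 52.4
eef_pos: [570.5, 340.0, 251.1]
ee_rot: [0.001, 0.707, 0.707, -0.0]
force: [-0.5, -0.3, -0.0]
grip_width: 1.0
[570.52 339.96 251.07] [-0.16  0.87 -0.96  1.39  0.72  1.25  0.39]
```

View pics/w30.png

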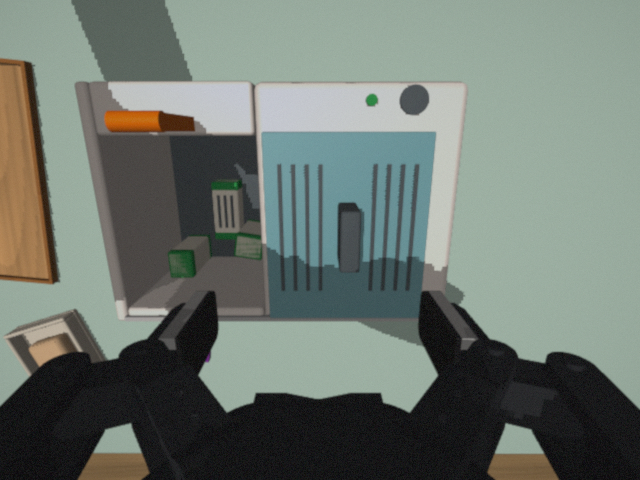

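Three cartridges lie in the hopper (228,210), (250,245), (185,262); the door grip is at (349,240), as expected. Descend on the grip.

```bash
python3 - <<'E'
from h import *
print(toplane(cam("wrist"),[[342,210],[360,270]],174));delta([571,361.7,150.5],np.pi/2)
E
python3 -m creep '[[0.022,0,0.02,0,0,0],[0.022,0,0.05,0,0,0],[0.022,0,0.08,0,0,0],[0.022,0,0.1,0,0,0],[0.022,0,0.1,0,0,0],[0.022,0,0.1,0,0,0]]'
python3 -m creep '[[0,0,0,0,0,0],[0,0,0,0,0,0],[0,0,0,0,0,0],[0,0,0,0,0,0],[0,0,0,0,0,0]]' 0 40
```

```text
[[547.15 355.43 174.  ]
 [589.79 368.76 174.  ]]
shift m 0.0224 0.0001 0.1008 rot 0.0010 0.0014 -0.0007
time: 53.2
eef_pos: [570.2, 364.1, 152.8]
ee_rot: [-0.0, 0.706, 0.708, 0.001]
force: [0.0, -1.0, 0.6]
grip_width: 1.005
time: 53.82
eef_pos: [569.6, 361.7, 151.8]
ee_rot: [0.001, 0.706, 0.708, -0.001]
force: [-1.2, -5.2, 5.3]
grip_width: 0.153
```

Slide shut: −126 mm plus a little into the stop.

```bash
python3 -m creep '[[-0.012,0,0,0,0,0],[-0.027,0,0,0,0,0],[-0.042,0,0,0,0,0],[-0.057,0,0,0,0,0],[-0.072,0,0,0,0,0],[-0.087,0,0,0,0,0],[-0.1,0,0,0,0,0],[-0.112,0,0,0,0,0],[-0.12,0,0,0,0,0],[-0.126,0,0,0,0,0]]'
python3 -m creep '[[-0.002,0,0,0,0,0],[-0.003,0,0,0,0,0],[-0.004,0,0,0,0,0],[-0.004,0,0,0,0,0]]'
```

```text
time: 55.08
eef_pos: [569.8, 237.3, 151.7]
ee_rot: [-0.0, 0.706, 0.708, 0.0]
force: [-1.0, 1.2, 5.1]
grip_width: 0.153
time: 55.58
eef_pos: [569.8, 235.6, 151.7]
ee_rot: [-0.001, 0.706, 0.708, 0.002]
force: [0.2, 6.1, 2.9]
grip_width: 0.158
```

```bash
python3 -m creep '[[-0.002,0,0,0,0,0],[-0.003,0,0,0,0,0],[-0.003,0,0,0,0,0]]'
python3 -m creep '[[0.004,0,0,0,0,0],[0.005,0,0,0,0,0],[0.005,0,0,0,0,0],[0.005,0,0,0,0,0]]' 70
python3 -m creep '[[0,0,-0.04,0,0,0],[0,0,-0.08,0,0,0],[0,0,-0.12,0,0,0],[0,0,-0.12,0,0,0],[0,0,-0.12,0,0,0]]'
python3 - <<'E'
from h import *
grab("wrist","w31");im,_=grab("scene","s31");grab("top","t31")
cv2.imwrite("pics/c31.png",cv2.convertScaleAbs(cv2.resize(im[190:325,100:250],None,fx=4.4,fy=4.4,interpolation=cv2.INTER_CUBIC),alpha=1.6))
E
```

```text
time: 55.95
eef_pos: [569.7, 235.5, 151.8]
ee_rot: [-0.003, 0.705, 0.709, 0.004]
force: [0.7, 11.0, -0.4]
grip_width: 0.151
time: 56.45
eef_pos: [569.9, 235.0, 151.2]
ee_rot: [0.0, 0.706, 0.708, -0.0]
force: [-0.8, -0.4, 0.8]
grip_width: 0.696
time: 57.08
eef_pos: [569.6, 234.9, 270.9]
ee_rot: [0.0, 0.706, 0.708, -0.0]
force: [0.7, 0.6, 0.3]
grip_width: 0.702
```

View pics/w31.png

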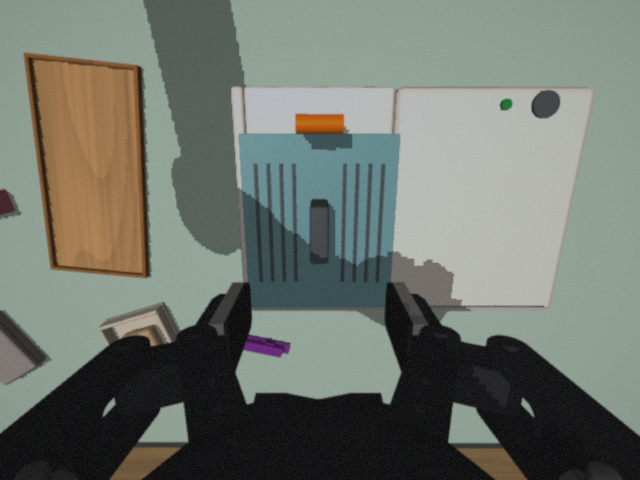

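View pics/c31.png

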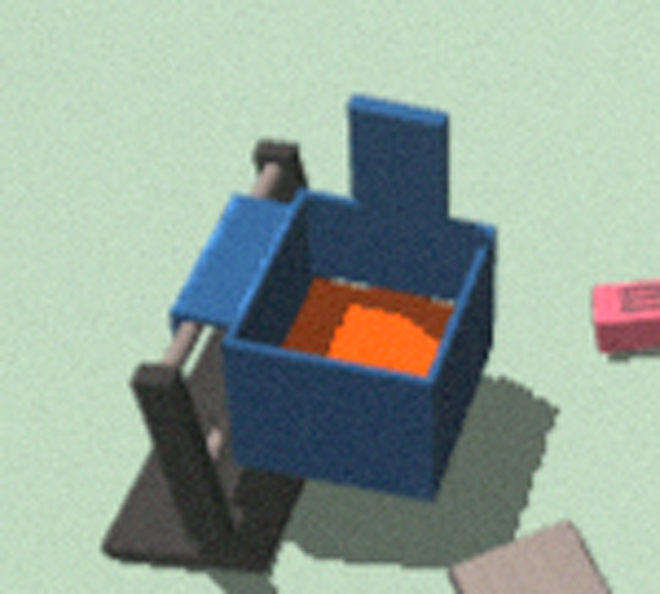

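View pics/t31.png

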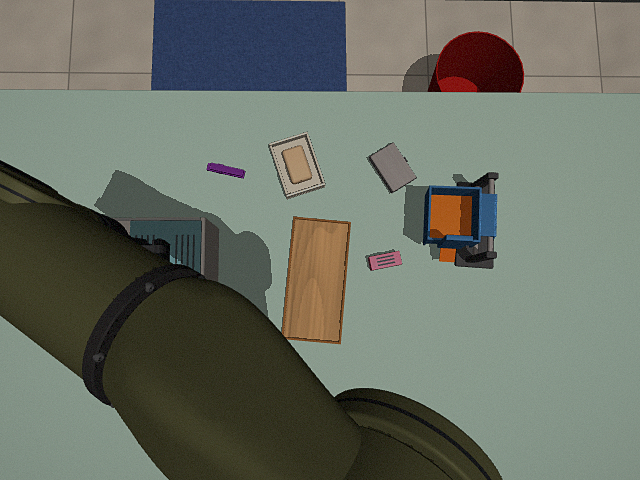

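```bash
python3 -c "
from rig import ctrl
print(ctrl.sign_off())"
```

```text
the job is handed in; nothing more can be done
None
```

The whole job was carried out and handed in at about 57 s of the 208 s allowed; `sign_off` gives no verdict.

- **Door opened:** I slid it to its stop; pushing further raised the force without moving it.
- **Cartridges:** all three went from the tray into the cup. I held the cup by its handle over the hopper and lowered it onto the orange post. The bottom opened and they fell in; pictures afterwards show all three in the hopper and the cup empty. Two of them looked to be standing on end.
- **Cup:** it hangs by its lip on the upper bar. It looked the same in two pictures about 7 s apart, with its bottom closed. I estimate its lean at about 0.1 rad, by eye from one picture.
- **Door shut:** its travel was 126.1 mm against the stated 126, and it stood against its stop. The gripper was then opened and raised 120 mm clear.
- **Bystanders:** the soap dish, pill tin, purple clip and the pink look-alike appear where they started.

Two things disagreed or went wrong:

- **Rail position:** measured from the rail's foot, the upper bar came out 7–10 mm away from where the cameras showed the bar itself. I worked from the bar, and the lip touched down at the height I expected.
- **Wrong turn:** my first turn towards the cup handle ran two joints to the edge of their range. I turned back and came in from the other side.

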